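Press a worn eccentric bush out of a bearing housing with a stepped drift

TASK

Press the worn eccentric bush out of the bearing housing on the bench block: from the rack take the middle-sized stepped drift, the one whose nose fits, find the bush's off-centre bore with the nose so that it drops in, then push gently and steadily straight down until the bush comes free and drops into the well of the block. Ease off as it comes free and never ram the drift or its collar against bush or housing. Then draw the drift out, hang it back in the hole it came from, and leave the bush where it fell and everything else where it is.

Things in the scene. Friction and masses are not known exactly. Their poses are not given: they have to be found in the camera images.
- bench_block: beech block, 120 (x) x 150 (y) x 50 mm high, fixed to the table; origin: centre of its underside, z up, -x its front. A square well, 46 mm across, runs down its middle from the top to the table and shows through a 22 mm slot in the front
- housing: grey two-bolt flanged bearing housing bolted on the block, bore upright over the well; origin: on the bore axis at the housing's foot, 50 mm above the table, axes as the block. Round boss 66 mm across, 34 mm high, bore 39 mm. Flange along y, 136 mm long, 30 mm wide, bolt heads 21 mm above the foot. Four sprung steel strips in the bore wall, 4 to 24 mm above the foot, grip the bush
- bore_mouth (a point): centre of the bore at the upper face of the housing, 34 mm above its foot, 84 mm above the table
- bush: steel-shelled bush, 36 mm outside, 28 mm long, upright in the housing, upper end 3 to 5 mm below the mouth; origin: centre of its lower end. In it a bronze sleeve with a 16 mm bore, 3.5 mm off the bush's axis, turned any way (this pose does not tell which). It slides down under 8 to 18 N, comes free once its upper end is below the strips (4 mm above the housing's foot) and falls 26 mm to the table
- bush_mid (a point): centre of the bush, on its axis, 14 mm from either end
- rack: plywood rack, 62 (x) x 200 (y) mm, top 62 mm above the table, fixed; origin: centre of its underside. Three 40 mm holes in a row along its y, at -62, 0 and +62 mm, a drift hanging by its collar in each, in any order
- drift_m: the middle steel drift, the one that fits: nose 14 mm across, 10 mm long, 1 mm chamfer, then a square step to the 25 mm body, collar 54 mm across from 48 to 53 mm above the tip, round grip 20 mm across from 53 to 103 mm; 0.3 kg; origin: tip of the nose, z up to the grip; tip 14 mm above the table in the rack. With the collar on the housing the step stands 4 mm below the housing's foot
- drift_m_collar (a point): centre of the underside of its collar, 48 mm above the tip
- drift_s: the thin drift, which would slip through the bush: nose 8 mm, body 13 mm, grip 14 mm across; lengths and origin as the middle one
- drift_l: the thick drift, whose nose does not enter the bush: nose 22 mm, body 36 mm, grip 26 mm across; lengths and origin as the middle one
- tape_1: bystander: roll of masking tape, 104 mm across, 25 mm high, lying flat; origin: centre of its underside
- hammer: bystander: hammer, 109x282x24 mm, lying flat
- block_a: bystander: pine off-cut, 45x90x38 mm
- spanner_11: bystander: small combination spanner, 136 mm long, lying flat
- tape_measure: bystander: yellow tape measure, 36x77x62 mm, standing
- block_b: bystander: small dark wood off-cut, 38x60x19 mm
Things that resemble listed ones, but are neither listed nor needed, are in the scene too. What is shaped like the drift_m but blue or red is not meant.

How it is judged:
By the outcome, as a careful person would: the job done as asked, in the order asked, and still so for the second after the job is handed in, with the robot touching nothing.
It also fails if it takes over 70 s, if anything falls off the work surface, if the arm or the gripper's body presses on something with over 40 N, if the wrist force passes 120 N, or if a joint passes its speed limit or range.

ROBOT

A 6-joint arm with a two-finger parallel gripper is mounted at the origin on a cart in front of the work surface, level with it; the furniture and walls round the work are solid. World frame = base frame: x ahead of the robot, y to its left, z up, the work surface at z = 0. Lengths are in m, angles in rad, forces in N, time in s.
With the tool pointing down it reaches from about 0.375 to 0.9 m from the base axis. Payload 3.1 kg.
Tool frame: the origin (TCP) lies between the finger pads; the fingertips stand 8 mm ahead of it and the grasp point (between the pads) lies 11 mm behind it (manip.tip_extent is the distance from the TCP to the fingertips, in m); z points along the fingers, x is the direction in which the jaws open and shut, and the axes are right-handed (so a half turn about z gives the same grasp; the last joint's range is limited). The gripper opens to 85 mm and grips with 20 to 120 N. Pads are 22 mm wide; open, the fingers measure 114 mm over their backs; the gripper's body (76 mm by 85 mm) begins 54 mm behind the grasp point. The pads swing forward as they close: fully open they stand 13 mm farther back than shut.
Start: joints at [1.008, 0.527, 1.433, -0, 1.181, -0.178], TCP at [0.235, 0.579, 0.239] pointing down, gripper open.
Joint ranges: [-3.08, 3.08], [-0.75, 2.2], [0.22, 2.44], [-1.43, 4.57], [0, 2.65], [-2.85, 2.85]. Speed limits (rad/s): [2.79, 2.79, 3.14, 3.14, 3.14, 3.14].

INTERFACE

Orientations are given as a unit quaternion [x, y, z, w].
In Python, from station import manip gives the robot as it stands.
- The arm moves only by the tool move_arm, never from a script. Its argument "deltas" is a list that holds one entry, the list of rows, each a list of 4 numbers: the shift along the tool's x, y, z in m, then the turn about the tool's z in degrees. A call has 1 to 20 rows; each row is the pose to reach, as a shift and turn from the pose measured when the call began, along the tool's axes at that moment; what a row does not reach only later rows make up. A row lasts 1/12 s, in which the tool goes at most 41.7 mm and 7.16 degrees, less where a joint would pass 70% of its speed; a pose out of reach is approached as far as the arm can. A call with a gripper value outside its range is refused whole. "gripper" is the opening, from 0 (shut) to 1 (fully open), set as the call begins (left out, the last holds). The fingers move at their own pace and stop on an object; "squeeze" is the grip in N (left out, the last holds). Time passes only in rows, so rows that repeat a pose let the fingers close. It gives the time, the measured TCP pose, the force and the opening at its end, in the units of the state.
- manip.sense(): the state, without advancing time (a new reading comes with each control period).
- manip.snapshot(name): name is "scene" or "side" or "wrist"; returns a dict with "img" (480x640x3 uint8, red, green, blue), "vertical_fov" (degrees; the focal length in pixels is half the picture's height over the tangent of half this angle, whatever the lens; pixels are square), "cx", "cy" (the principal point, pixels), "origin" and "orientation" of the camera in the world. Camera axes: x right, y down, z forward; pixel columns grow to the right and rows downward; lengths in m; the calibration is good to about 2 mm. The wrist camera is an equidistant fisheye: a pixel r from the principal point sees the ray r / f radians off the axis. A picture is of the moment at which its call begins. There is no depth.
- manip.sign_off(): hands the job in, once; it reports no verdict.
The state is a dict: "t": time; "q": joint angles; "qd": joint speeds; "tau": joint torques, N m; "tcp_pos": TCP position; "tool_rot": TCP orientation; "force": force on the tool from outside, world axes, zero at the start; "ft_torque": the same for the moment, N m; "finger_gap": opening from 0.0 (shut) to 1.0 (fully open).
Only numpy, scipy, OpenCV 4.12 (cv2) and the standard library are available. Lean on these libraries where they do the work, as an engineer would, in place of code of your own. Each camera call takes 0.05 s, during which the arm holds its last target.

## Working session

There is one attempt and no reset: what is moved stays moved. The work goes in short steps, Python scripts to look and compute and a tool call to move; the robot and the scene stay as the last step left them, time stands still between calls to the robot, and variables do not carry over. Pictures are saved under pics/ and viewed, and the job is handed in when it is done.

Besides the shell and the picture viewer there is one more tool, called after "Request:" as a command line: name --argument value ..., lists and objects as JSON in quotes. move_arm: Moves the arm, as the interface text tells. Its arguments: {"type":"object","properties":{"deltas":{"type":"array"},"gripper":{"type":"number"},"squeeze":{"type":"number"}},"required":["deltas"]}

```bash
ls; mkdir -p pics; python3 - <<'E'
from station import manip
import cv2
s=manip.sense(); print({k:(s[k]) for k in s})
for n in ["scene","side","wrist"]:
    d=manip.snapshot(n); cv2.imwrite(f"pics/{n}0.png",d["img"][:,:,::-1]); print(n,d["vertical_fov"],d["cx"],d["cy"],d["origin"],d["orientation"])
E
```

```text
pics
{'t': 0.0, 'q': array([ 1.00749854e+00,  5.28467159e-01,  1.43392625e+00, -1.96308407e-05,
        1.18138537e+00, -1.78510600e-01]), 'qd': array([ 4.61287090e-04,  2.17429558e-03, -1.17202497e-05,  5.56756406e-04,
        3.26336751e-04, -1.73012354e-03]), 'tau': array([-1.13003585e-03, -4.42358601e+01, -1.78020608e+01, -2.90773896e-04,
        8.71114869e-03,  1.50406186e-05]), 'tcp_pos': array([0.23420043, 0.57869668, 0.23832537]), 'tool_rot': array([ 8.29262721e-01,  5.58857893e-01, -9.96845917e-04,  4.48513040e-04]), 'force': array([ 0.00942706, -0.44949064, -0.21819551]), 'ft_torque': array([-0.05561609, -0.02016457,  0.01328898]), 'finger_gap': 1.0032637221408167}
scene 57.66569560399708 321.1769125214788 240.11472563395523 [ 0.0940365  -0.53794537  0.69646266] [ 0.8556516  -0.30992218  0.13010162 -0.39355069]
side 45.713261445996466 317.55164883174797 237.4025366915928 [-0.03191551 -1.20729808  0.64336878] [ 0.80832517 -0.18272498  0.11397553 -0.54793392]
wrist 65.70646984690485 321.99273141289507 244.00333619202252 [0.16019768 0.61000805 0.37241574] [0.81899101 0.55160794 0.08766784 0.13151711]
```

View pics/scene0.png

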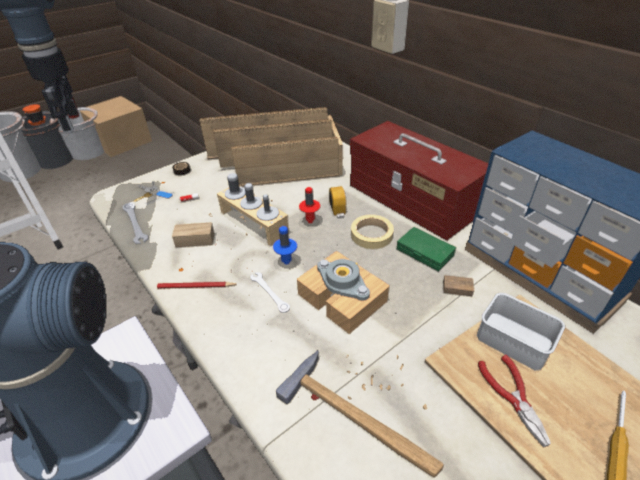

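View pics/side0.png

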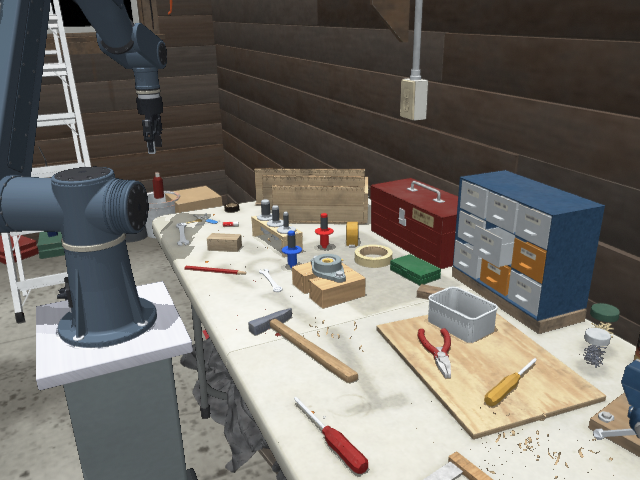

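View pics/wrist0.png

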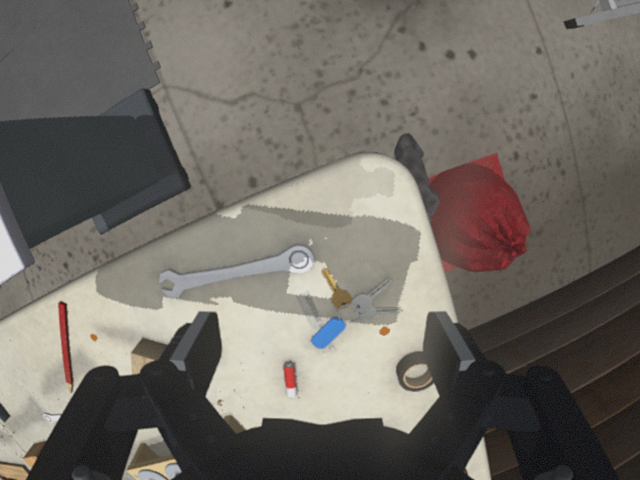

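The scene shows a rack with three steel drifts (grips at about (234,183), (249,192) and (266,206)), blue and red decoys at (286,240) and (310,200), and the housing at (343,275). I'll zoom in and set up the ray helpers.

```bash
cat > h.py <<'E'
import numpy as np, cv2
from scipy.spatial.transform import Rotation as R
from station import manip
def snap(n,fn=None):
    d=manip.snapshot(n)
    if fn: cv2.imwrite("pics/"+fn,d["img"][:,:,::-1])
    d["name"]=n; return d
def foc(d): return 240/np.tan(np.radians(d["vertical_fov"])/2)
def ray(d,u,v):
    f=foc(d); x=(u-d["cx"]);y=(v-d["cy"])
    if d["name"]=="wrist":
        r=np.hypot(x,y); t=r/f; k=np.sin(t)/r if r>0 else 0; c=np.array([x*k,y*k,np.cos(t)])
    else: c=np.array([x/f,y/f,1])
    return np.array(d["origin"]), R.from_quat(d["orientation"]).apply(c)
def onz(d,u,v,z):
    o,r=ray(d,u,v); return o+r*(z-o[2])/r[2]
def proj(d,p):
    c=R.from_quat(d["orientation"]).inv().apply(np.array(p)-d["origin"]); f=foc(d)
    if d["name"]=="wrist":
        rr=np.hypot(c[0],c[1]); t=np.arctan2(rr,c[2]); s=f*t/max(rr,1e-9); return np.array([d["cx"]+c[0]*s,d["cy"]+c[1]*s])
    return np.array([d["cx"]+f*c[0]/c[2],d["cy"]+f*c[1]/c[2]])
def crop(d,u0,v0,u1,v1,k,fn):
    im=d["img"][v0:v1,u0:u1,::-1]; cv2.imwrite("pics/"+fn,cv2.resize(im,None,fx=k,fy=k,interpolation=cv2.INTER_CUBIC))
def todelta(p,yawdeg=0):
    s=manip.sense(); T=R.from_quat(s["tool_rot"]); return T.inv().apply(np.array(p)-s["tcp_pos"])
E
python3 - <<'E'
from h import *
d=snap("scene")
crop(d,190,150,390,300,4,"c1.png"); 
d2=snap("side")
crop(d2,200,180,400,320,4,"c2.png")
E
```

```text
(no output)
```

View pics/c1.png

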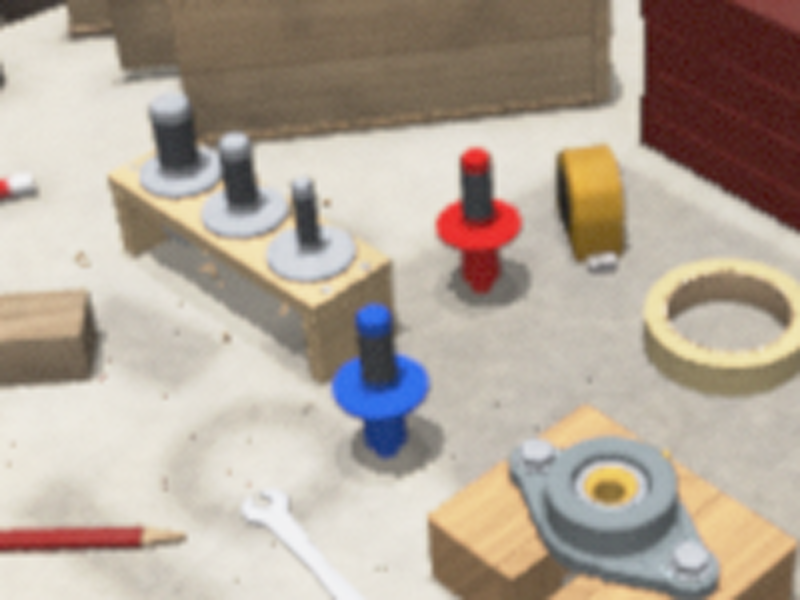

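View pics/c2.png

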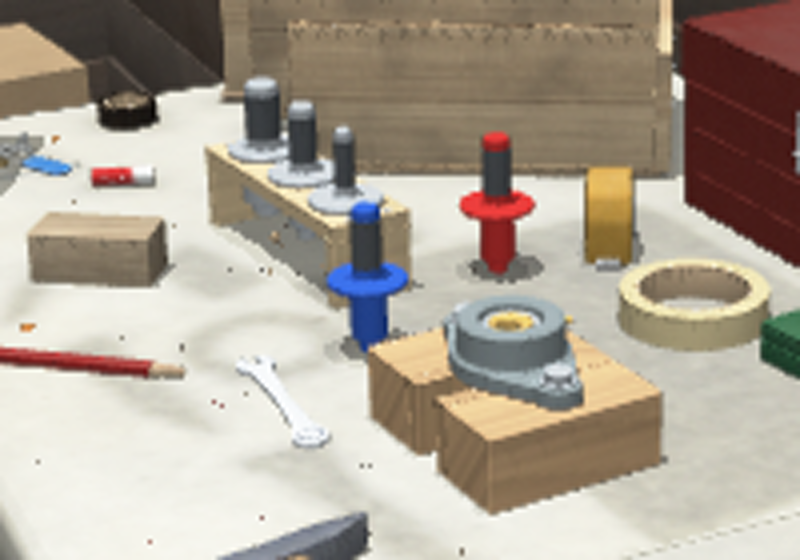

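Candidates in the scene view: steel large (232,185), steel middle (249,193), steel thin (266,206), blue (284,240), red (309,200). By grip width the middle steel one, in the rack's middle hole, is drift_m. Next, positions.

```bash
python3 - <<'E'
from h import *
d=snap("scene"); e=snap("side")
g=lambda x,y:(190+x/4,150+y/4); k=lambda x,y:(200+x/4,180+y/4)
for n,a,b,z in [("L collar",(180,170),(261,146),.067),("M collar",(245,212),(302,171),.067),("S collar",(311,251),(345,198),.067),("M top",(235,142),(301,107),.117),("L top",(170,102),(262,84),.117),("S top",(302,186),(344,132),.117),("mouth",(611,484),(511,316),.084)]:
    print(n,onz(d,*g(*a),z).round(4),onz(e,*k(*b),z).round(4))
E
```

```text
L collar [0.4921 0.3152 0.067 ] [0.4922 0.3187 0.067 ]
M collar [0.4991 0.2497 0.067 ] [0.5004 0.2543 0.067 ]
S collar [0.5078 0.1903 0.067 ] [0.5079 0.1894 0.067 ]
M top [0.5004 0.2511 0.117 ] [0.5007 0.251  0.117 ]
L top [0.4936 0.3151 0.117 ] [0.4939 0.3137 0.117 ]
S top [0.5055 0.1871 0.117 ] [0.5081 0.1868 0.117 ]
mouth [ 0.5029 -0.0845  0.084 ] [ 0.5073 -0.0804  0.084 ]
```

```bash
python3 - <<'E'
from h import *
print(todelta([.47,.251,.20]))
s=manip.sense();print(R.from_quat(s["tool_rot"]).as_matrix().round(3))
E
```

```text
[-0.21577897  0.34148197  0.03916683]
[[ 0.375  0.927 -0.   ]
 [ 0.927 -0.375 -0.   ]
 [-0.    -0.    -1.   ]]
```

Request:
move_arm --deltas '[[[-0.017, 0.031, 0.002, 5], [-0.034, 0.062, 0.003, 10], [-0.051, 0.092, 0.005, 16], [-0.068, 0.123, 0.006, 21], [-0.085, 0.154, 0.008, 26], [-0.102, 0.185, 0.009, 31], [-0.119, 0.216, 0.01, 36], [-0.136, 0.246, 0.012, 42], [-0.153, 0.277, 0.014, 47], [-0.17, 0.308, 0.015, 52], [-0.187, 0.339, 0.016, 57], [-0.204, 0.37, 0.018, 62], [-0.204, 0.37, 0.018, 62], [-0.204, 0.37, 0.018, 62], [-0.204, 0.37, 0.018, 62], [-0.204, 0.37, 0.018, 62]]]' --gripper 1

```text
t: 1.68
tcp_pos: [0.4999, 0.252, 0.2211]
tool_rot: [0.999, 0.053, -0.001, 0.0]
force: [-0.3, 0.8, 0.5]
finger_gap: 0.999
```

```bash
python3 - <<'E'
from h import *
s=manip.sense();print(s["t"],s["tcp_pos"],s["force"],s["q"],R.from_quat(s["tool_rot"]).as_matrix().round(3))
d=snap("wrist","w1.png")
for n,p in [("M",(.5,.251,.117)),("Mc",(.5,.251,.067))]: print(n,proj(d,p))
E
```

```text
1.6833 [0.49989392 0.25196408 0.22112578] [-0.29548697  0.81913916  0.52027818] [ 2.67266670e-01  4.62855619e-01  1.61691556e+00 -6.42283069e-06
  1.06288604e+00  1.61764576e-01] [[ 0.994  0.105 -0.001]
 [ 0.105 -0.994 -0.   ]
 [-0.001  0.    -1.   ]]
M [321.76855526 249.4097422 ]
Mc [321.90041662 229.15090444]
```

View pics/w1.png

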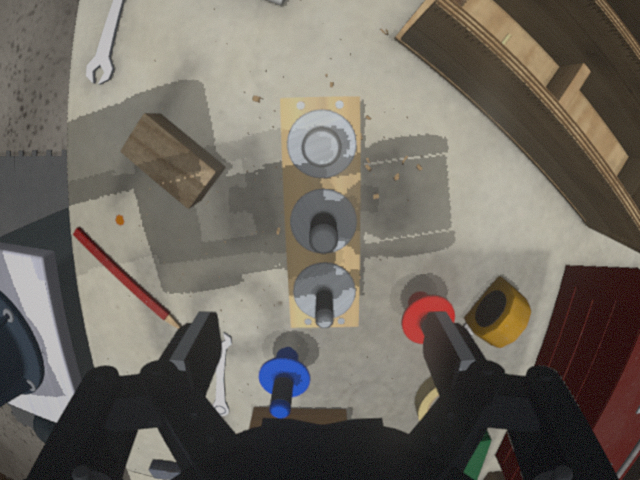

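```bash
python3 - <<'E'
from h import *
d=snap("wrist"); crop(d,250,85,400,340,2.3,"c3.png")
for n,p in [("M",(.5,.251,.117)),("Mc",(.5,.251,.067)),("L",(.4936,.3144,.117)),("S",(.507,.187,.117)),("blue","")][:4]: print(n,proj(d,p))
E
```

```text
M [321.80131367 249.69419379]
Mc [321.91397919 229.39491554]
L [322.24960138 154.97739912]
S [322.14104405 331.17107091]
```

View pics/c3.png

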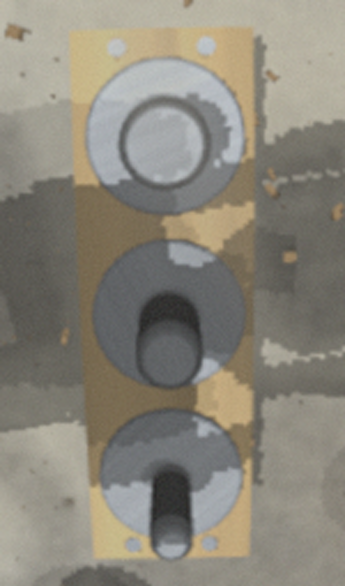

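```bash
python3 - <<'E'
from h import *
d=snap("wrist"); print(d["origin"],d["orientation"],d["vertical_fov"],foc(d))
for n,u,v,z in [("Mc",323.7,221.5,.067),("Mt",323.5,239.3,.117),("Lt",321.7,146.7,.117),("St",324.8,320,.117)]: print(n,onz(d,u,v,z).round(4))
e=snap("scene"); f=snap("side")
crop(e,215,160,295,230,10,"c4.png"); crop(f,245,190,305,240,12,"c5.png")
E
```

```text
[0.49178038 0.33312731 0.35515251] [0.98600463 0.05210154 0.00779431 0.1581757 ] 65.70646984690485 371.64829954431775
Mc [0.5008 0.2578 0.067 ]
Mt [0.5004 0.2585 0.117 ]
Lt [0.4927 0.3197 0.117 ]
St [0.508  0.1969 0.117 ]
```

View pics/c4.png

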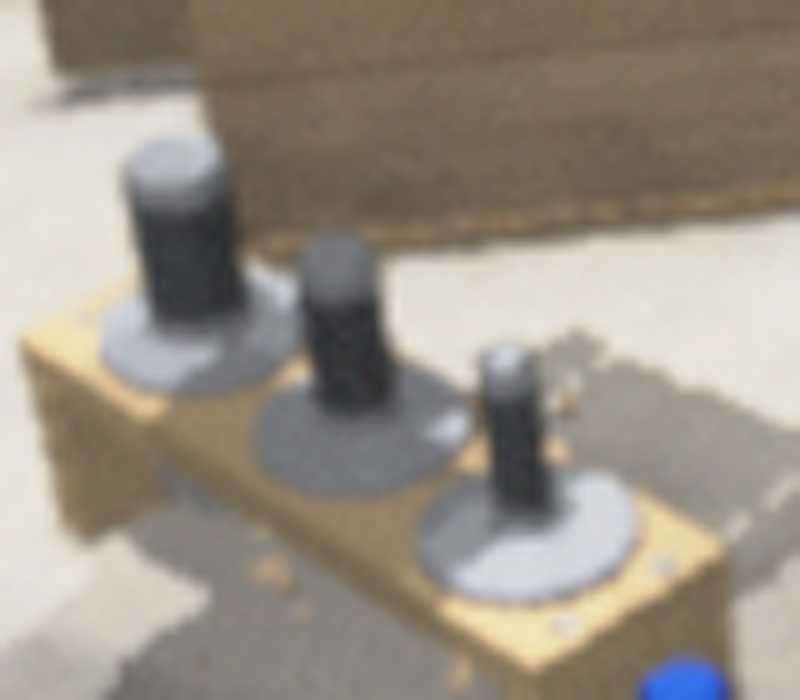

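View pics/c5.png

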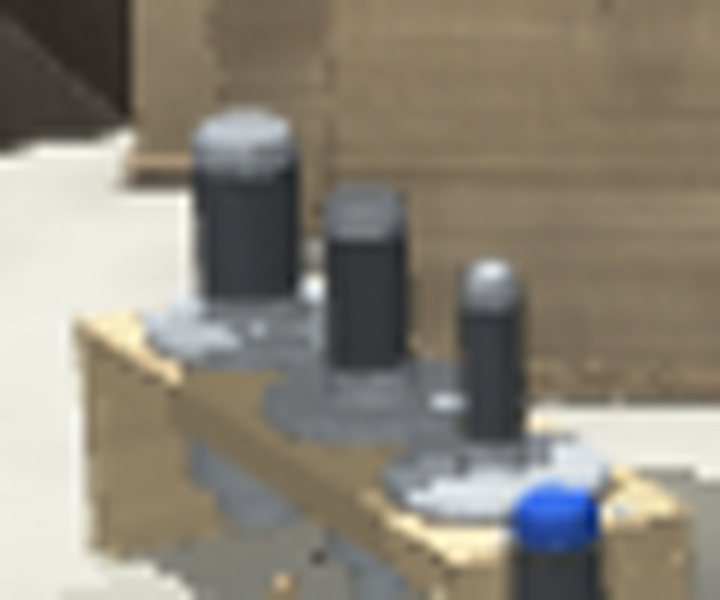

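```bash
python3 - <<'E'
from h import *
e=snap("scene"); f=snap("side")
print(onz(e,249.2,186.2,.117),onz(f,275.5,206.9,.117))
# grip bottom at collar top
print(onz(e,215+36.0,160+42.8,.067),onz(f,245+30.8,190+33.0,.067))
d=snap("wrist"); s=manip.sense(); print(proj(d,s["tcp_pos"]), manip.tip_extent)
T=R.from_quat(s["tool_rot"]); print(T.inv().apply(d["origin"]-s["tcp_pos"]), T.inv().apply(R.from_quat(d["orientation"]).apply([0,0,1])))
E
```

```text
[0.49965235 0.24789729 0.117     ] [0.50088129 0.2494212  0.117     ]
[0.49907014 0.25083405 0.067     ] [0.5004523  0.25195486 0.067     ]
[321.4377001  328.76380085] 0.008
[ 0.00033033 -0.08137668 -0.13396953] [-5.78188788e-04  3.12473770e-01  9.49926212e-01]
```

Request:
move_arm --deltas '[[[0, 0, 0.02, 0], [0, 0, 0.05, 0], [0, 0, 0.07, 0], [0, 0, 0.07, 0], [0, 0, 0.07, 0]]]'

```text
t: 2.5
tcp_pos: [0.4999, 0.2515, 0.1505]
tool_rot: [0.999, 0.052, -0.001, 0.0]
force: [0.9, -0.6, 0.8]
finger_gap: 0.997
```

```bash
python3 - <<'E'
from h import *
d=snap("wrist"); s=manip.sense(); print(s["tcp_pos"],proj(d,s["tcp_pos"])); crop(d,160,120,480,360,2.5,"c6.png")
for y in (.251,.255,.259): print(y,proj(d,(.5005,y,.117)),proj(d,(.5005,y,.067)))
E
```

```text
[0.50100006 0.25179371 0.15164462] [323.77963495 329.51027144]
0.251 [322.53914819 294.67295918] [322.68755375 259.46901809]
0.255 [323.38295156 287.47939404] [323.36103162 253.47742069]
0.259 [324.2405666  280.15368374] [324.04195158 247.41575   ]
```

View pics/c6.png

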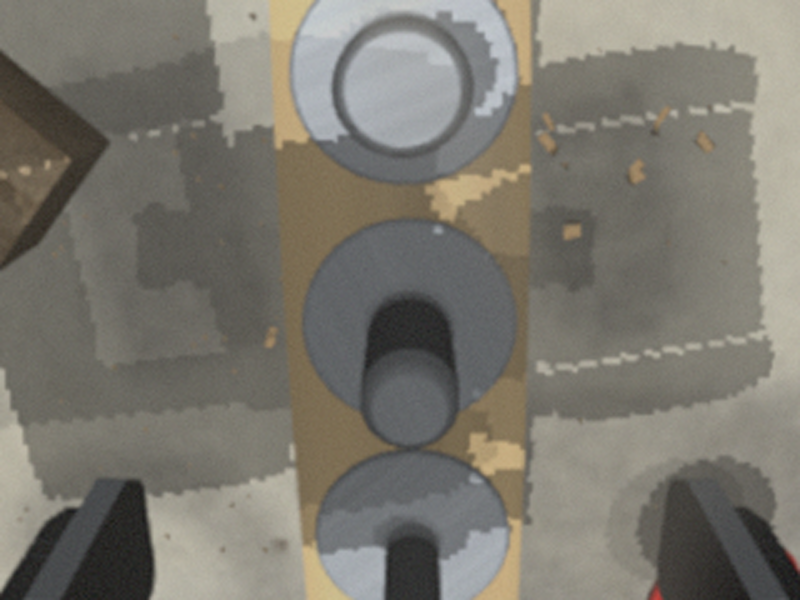

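```bash
python3 - <<'E'
from h import *
d=snap("wrist","w2.png"); s=manip.sense(); T=R.from_quat(s["tool_rot"])
for p in [(-.0425,-.011,-.005),(-.0425,.011,-.005),(.0425,-.011,-.005),(.0425,.011,-.005)]: print(p,proj(d,s["tcp_pos"]+T.apply(p)).round(1))
e=snap("scene"); f=snap("side")
for c in (e,f):
  for p in [(-.0425,-.011,-.005),(-.0425,.011,-.005),(.0425,-.011,-.005),(.0425,.011,-.005)]: print(proj(c,s["tcp_pos"]+T.apply(p)).round(1))
crop(e,200,110,300,230,6,"c7.png"); crop(f,225,140,325,240,6,"c8.png")
E
```

```text
(-0.0425, -0.011, -0.005) [216.9 310. ]
(-0.0425, 0.011, -0.005) [223.4 354.7]
(0.0425, -0.011, -0.005) [428.3 310.1]
(0.0425, 0.011, -0.005) [421.8 354.8]
[229.  176.2]
[234.8 179.9]
[258.  161.9]
[263.9 165.2]
[259.6 194.7]
[263.  196.7]
[286.2 189.7]
[289.8 191.6]
```

View pics/c7.png

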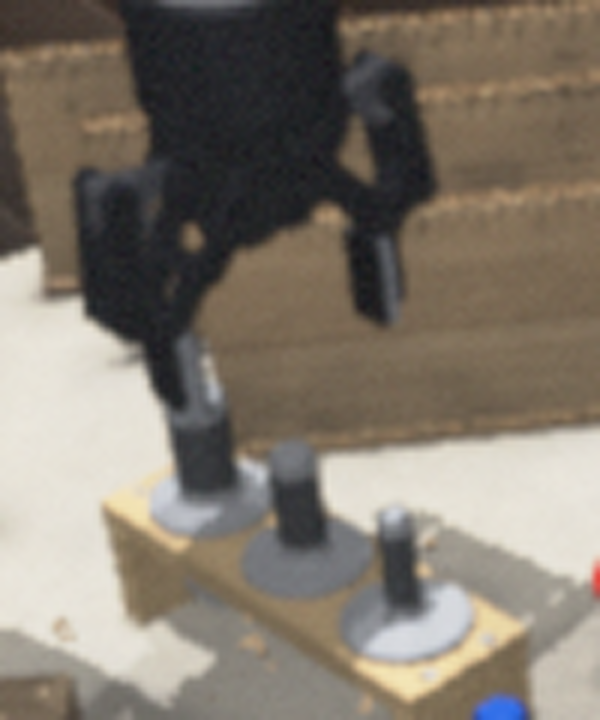

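View pics/c8.png

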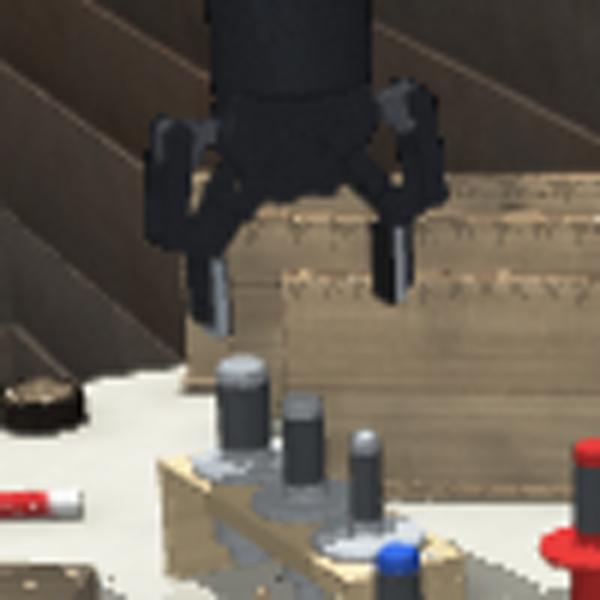

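View pics/w2.png

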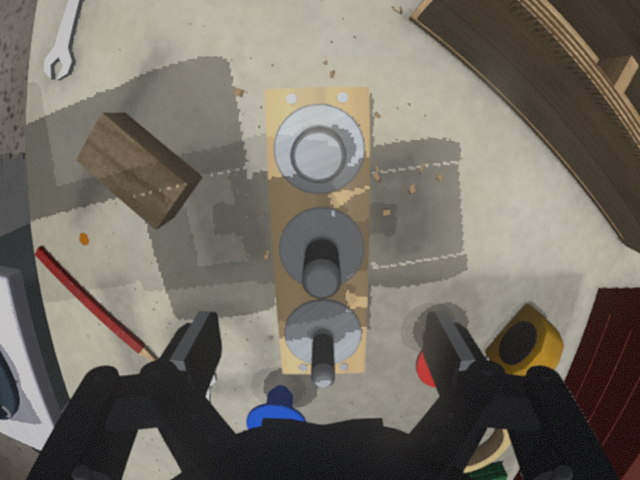

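```bash
cat >> h.py <<'E'
def tri(obs):
    A=np.zeros((3,3));b=np.zeros(3);L=[]
    for d,u,v in obs:
        o,r=ray(d,u,v); r=r/np.linalg.norm(r); P=np.eye(3)-np.outer(r,r); A+=P;b+=P@o;L.append((o,P))
    p=np.linalg.solve(A,b); return p.round(4),[round(1e3*float(np.linalg.norm(P@(p-o))),2) for o,P in L]
E
python3 - <<'E'
from h import *
e=snap("scene"); f=snap("side"); d=snap("wrist")
M=[(e,249.2,186.2),(f,275.5,206.9),(d,324,279.2)]
print(tri(M),tri(M[:2]),tri([M[0],M[2]]),tri([M[1],M[2]]))
# L top
L=[(e,215+17.5,160+15.8),(f,245+20.3,190+10.7),(d,160+403/2.5,120+85/2.5)]
print("L",tri(L),tri(L[:2]),tri([L[0],L[2]]))
for n,u,v in [("Lcol",318.5,147.5),]: pass
# rack corners near: wrist front corners at z=.062
for u,v in [(266,88),(368,88),(283,374),(366,374)]: print(onz(d,u,v,.062).round(4))
E
```

```text
(array([0.5031, 0.2563, 0.1128]), [1.67, 1.67, 1.1]) (array([0.4996, 0.247 , 0.1178]), [0.41, 0.41]) (array([0.5031, 0.2561, 0.111 ]), [0.73, 0.73]) (array([0.503 , 0.2574, 0.114 ]), [0.79, 0.79])
L (array([0.4949, 0.3192, 0.115 ]), [1.29, 1.17, 0.75]) (array([0.4922, 0.3116, 0.1186]), [0.37, 0.37]) (array([0.4949, 0.3194, 0.1134]), [0.54, 0.54])
[0.458  0.3528 0.062 ]
[0.5182 0.3589 0.062 ]
[0.4826 0.1532 0.062 ]
[0.5451 0.1595 0.062 ]
```

Request:
move_arm --deltas '[[[0, -0.004, 0.01, -1], [0, -0.004, 0.03, -1], [0, -0.004, 0.05, -1], [0, -0.004, 0.064, -1], [0, -0.004, 0.064, -1], [0, -0.004, 0.064, -1]]]'

```text
t: 3.35
tcp_pos: [0.5003, 0.2558, 0.0875]
tool_rot: [0.998, 0.061, 0.0, 0.0]
force: [-0.0, -1.0, -0.2]
finger_gap: 1.0
```

```bash
python3 - <<'E'
from h import *
d=snap("wrist"); s=manip.sense(); print(s["tcp_pos"],s["force"]); crop(d,160,180,480,420,2.5,"c9.png")
e=snap("side"); crop(e,225,140,325,240,6,"c10.png")
E
```

```text
[0.50109034 0.2560212  0.088361  ] [0.40904427 0.88698398 0.21944884]
```

View pics/c9.png

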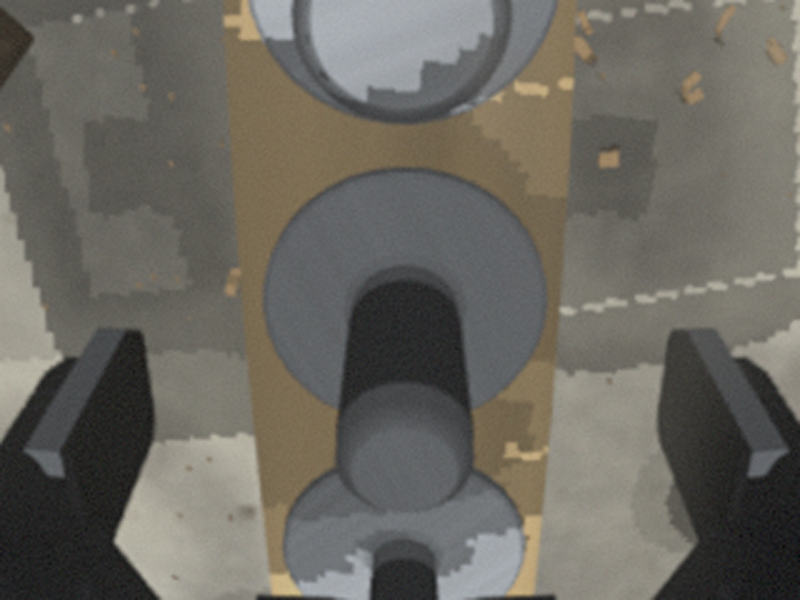

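View pics/c10.png

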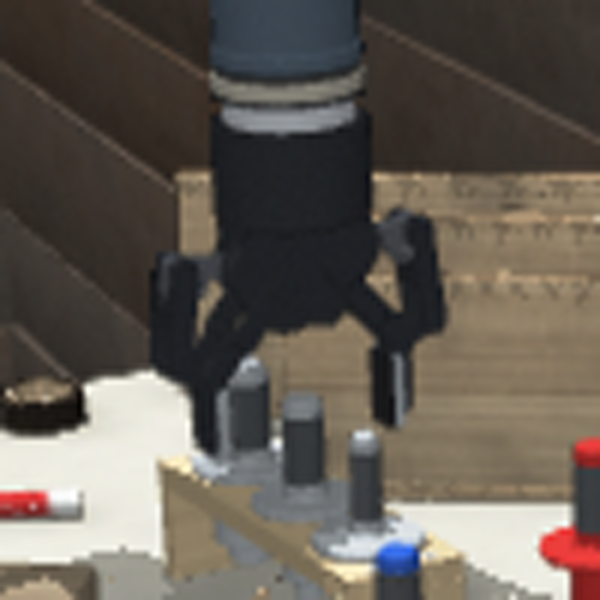

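Request:
move_arm --deltas '[[[0, -0.003, 0, 0], [0, -0.003, 0, 0]]]'

```text
t: 3.62
tcp_pos: [0.502, 0.2598, 0.09]
tool_rot: [0.998, 0.061, 0.003, -0.001]
force: [0.0, -0.7, 0.1]
finger_gap: 0.996
```

Request:
move_arm --deltas '[[[0, 0, 0, 0], [0, 0, 0, 0], [0, 0, 0, 0], [0, 0, 0, 0], [0, 0, 0, 0], [0, 0, 0, 0], [0, 0, 0, 0], [0, 0, 0, 0]]]' --gripper 0 --squeeze 40

```text
t: 4.28
tcp_pos: [0.5015, 0.2597, 0.0902]
tool_rot: [0.998, 0.061, 0.002, -0.0]
force: [-1.5, -0.3, 3.4]
finger_gap: 0.22
```

```bash
python3 - <<'E'
from h import *
d=snap("wrist"); s=manip.sense(); print(s["tcp_pos"],s["force"],s["finger_gap"]); crop(d,160,180,480,420,2.5,"c11.png")
E
```

```text
[0.50154721 0.2596648  0.0901991 ] [-2.1749882   0.16057777  4.0555259 ] 0.22366315087759303
```

View pics/c11.png

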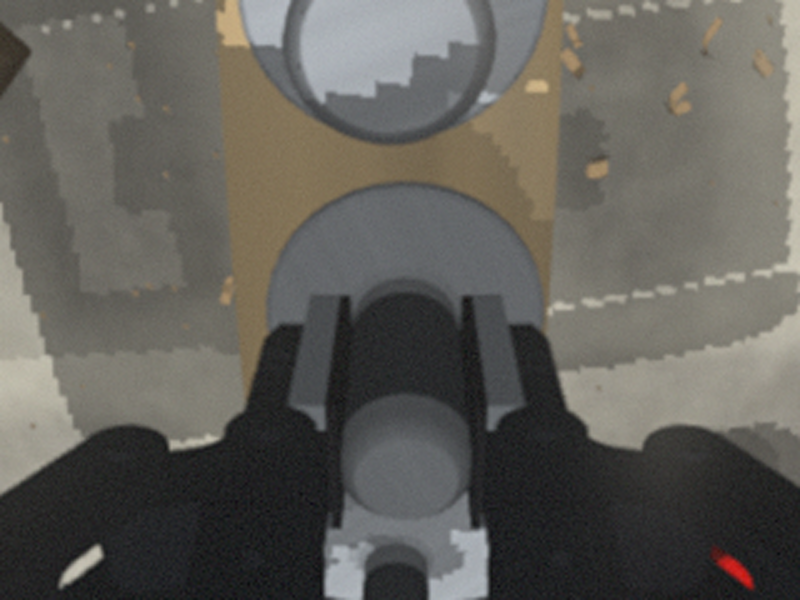

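Gripped, with a gap of 0.22 (19 mm). The nose tip is 76 mm below the TCP. I'll lift straight out.

Request:
move_arm --deltas '[[[0, 0, -0.003, 0], [0, 0, -0.01, 0], [0, 0, -0.02, 0], [0, 0, -0.035, 0], [0, 0, -0.055, 0], [0, 0, -0.075, 0], [0, 0, -0.1, 0], [0, 0, -0.125, 0], [0, 0, -0.15, 0], [0, 0, -0.17, 0], [0, 0, -0.17, 0]]]' --squeeze 70

```text
t: 5.25
tcp_pos: [0.5034, 0.2603, 0.2654]
tool_rot: [0.998, 0.062, 0.008, -0.002]
force: [0.8, 0.5, -2.3]
finger_gap: 0.212
```

```bash
python3 - <<'E'
from h import *
s=manip.sense(); print(s["t"],s["tcp_pos"],s["force"],s["finger_gap"],s["q"].round(3)); f=snap("side"); crop(f,200,80,400,230,4,"c12.png")
print(todelta([.505,-.165,.25]),R.from_quat(s["tool_rot"]).as_matrix().round(3))
E
```

```text
5.25 [0.50342523 0.26034121 0.26539751] [ 0.82305501  0.45561949 -2.25332929] 0.21211659066703023 [ 0.28   0.413  1.562 -0.     1.151  0.157]
[-0.04948152  0.42207305  0.01158341] [[ 0.992  0.123  0.015]
 [ 0.123 -0.992  0.004]
 [ 0.016 -0.002 -1.   ]]
```

View pics/c12.png

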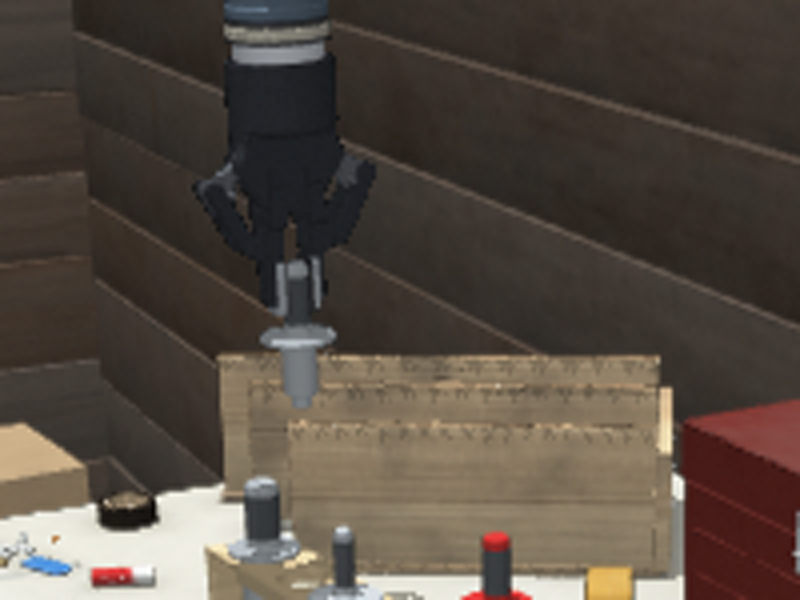

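Request:
move_arm --deltas '[[[0, 0, 0, 0], [0, 0, 0, 0]]]'

```text
t: 5.47
tcp_pos: [0.5013, 0.2596, 0.2617]
tool_rot: [0.998, 0.061, 0.005, -0.001]
force: [-0.2, -0.4, -2.4]
finger_gap: 0.218
```

```bash
python3 - <<'E'
from h import *
s=manip.sense(); print(s["t"],s["tcp_pos"],s["force"],s["qd"].round(4),R.from_quat(s["tool_rot"]).as_matrix()[:,2].round(4))
E
```

```text
5.4667 [0.50126955 0.25962594 0.26167473] [-0.22434126 -0.41368751 -2.39456209] [ 0.0001  0.0124  0.0019  0.0003  0.0029 -0.0017] [ 0.0092  0.0025 -1.    ]
```

Request:
move_arm --deltas '[[[-0.002, 0.02, 0, 0], [-0.005, 0.05, 0, 0], [-0.009, 0.08, 0, 0], [-0.013, 0.115, 0, 0], [-0.017, 0.15, 0, 0], [-0.021, 0.185, 0, 0], [-0.025, 0.22, 0, 0], [-0.029, 0.255, 0, 0], [-0.033, 0.29, 0.01, 0], [-0.037, 0.325, 0.02, 0], [-0.041, 0.355, 0.03, 0], [-0.044, 0.38, 0.04, 0], [-0.045, 0.395, 0.05, 0], [-0.045, 0.399, 0.052, 0], [-0.045, 0.399, 0.052, 0], [-0.045, 0.399, 0.052, 0], [-0.045, 0.399, 0.052, 0], [-0.045, 0.399, 0.052, 0]]]'

```text
t: 6.97
tcp_pos: [0.5061, -0.1405, 0.2091]
tool_rot: [0.998, 0.062, 0.005, -0.001]
force: [0.0, 0.8, -2.7]
finger_gap: 0.215
```

```bash
python3 - <<'E'
from h import *
d=snap("wrist","w3.png");s=manip.sense(); print(s["t"],s["tcp_pos"],s["force"],s["qd"].round(4),R.from_quat(s["tool_rot"]).as_matrix()[:,2].round(4))
print(proj(d,(.505,-.082,.084)))
E
```

```text
7.0167 [ 0.50620194 -0.14059515  0.2091939 ] [ 0.31371144  0.42703914 -3.06177586] [-0.0026 -0.0014  0.0002 -0.0019 -0.0018  0.0003] [ 0.0098  0.0024 -0.9999]
[328.64210067 159.10582847]
```

View pics/w3.png

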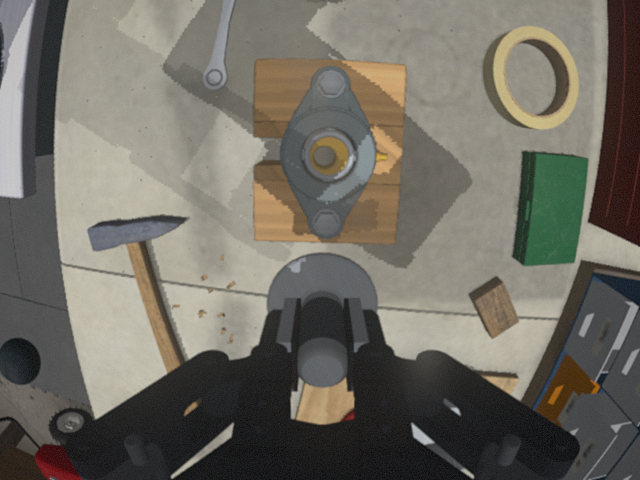

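```bash
python3 - <<'E'
from h import *
d=snap("wrist"); crop(d,275,105,385,210,7,"c13.png")
E
```

```text
(no output)
```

View pics/c13.png

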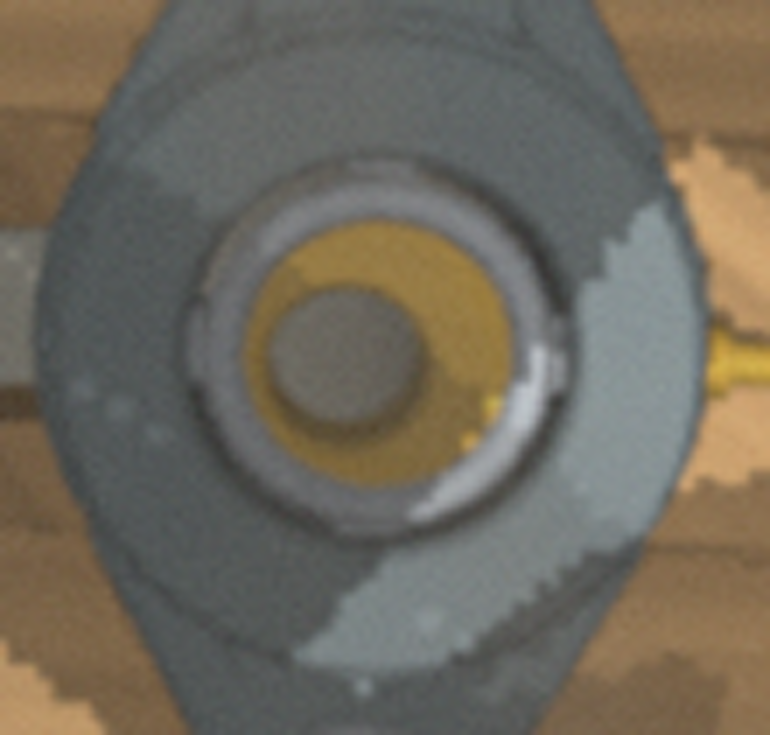

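```bash
python3 - <<'E'
from h import *
d=snap("wrist");s=manip.sense();T=R.from_quat(s["tool_rot"])
print(s["tcp_pos"],T.as_matrix().round(4))
print("bore",onz(d,324.64,156.57,.080),"bush",onz(d,328.8,155.3,.080),"mouth",onz(d,275+378.5/7,105+349/7,.084))
# collar prediction: circle r 27 at z = TCP+.023 along tool
a=np.linspace(0,2*np.pi,73)
P=np.array([proj(d,s["tcp_pos"]+T.apply([.027*np.cos(t),.027*np.sin(t),.0232])) for t in a])
print(P[:,0].min(),P[:,0].max(),P[:,1].min())
print("top",proj(d,s["tcp_pos"]+T.apply([0,0,-.0268])))
crop(d,255,240,390,390,5,"c14.png")
e=snap("scene"); f=snap("side"); crop(e,300,230,390,310,8,"c15.png"); crop(f,290,230,370,300,8,"c16.png")
E
```

```text
[ 0.50624266 -0.14088653  0.20924476] [[ 0.9922  0.1241  0.0099]
 [ 0.1241 -0.9923  0.0022]
 [ 0.0101 -0.001  -0.9999]]
bore [ 0.50230808 -0.08120277  0.08      ] bush [ 0.50510183 -0.07993882  0.08      ] mouth [ 0.50509995 -0.07930998  0.084     ]
264.6943875040386 377.8933106023022 249.66061848265636
top [320.97567364 367.24215116]
```

View pics/c14.png

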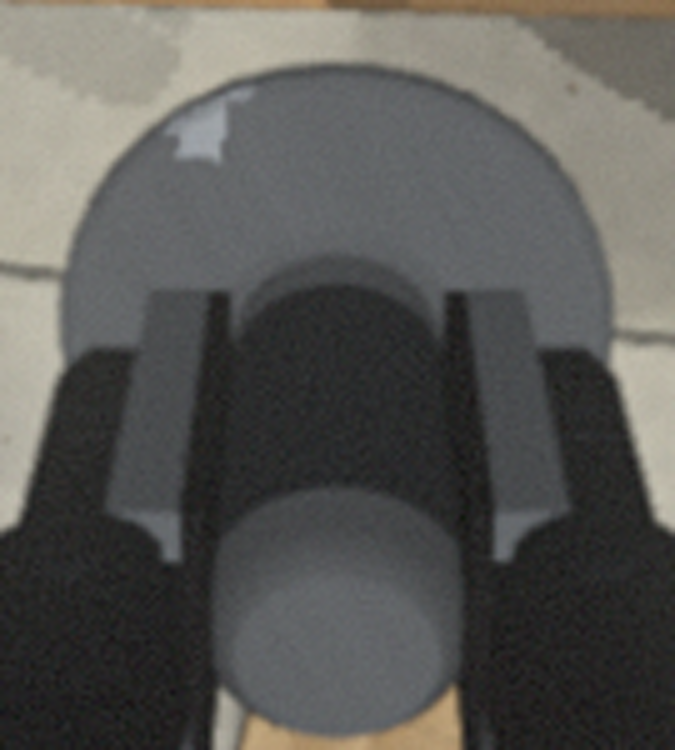

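View pics/c15.png

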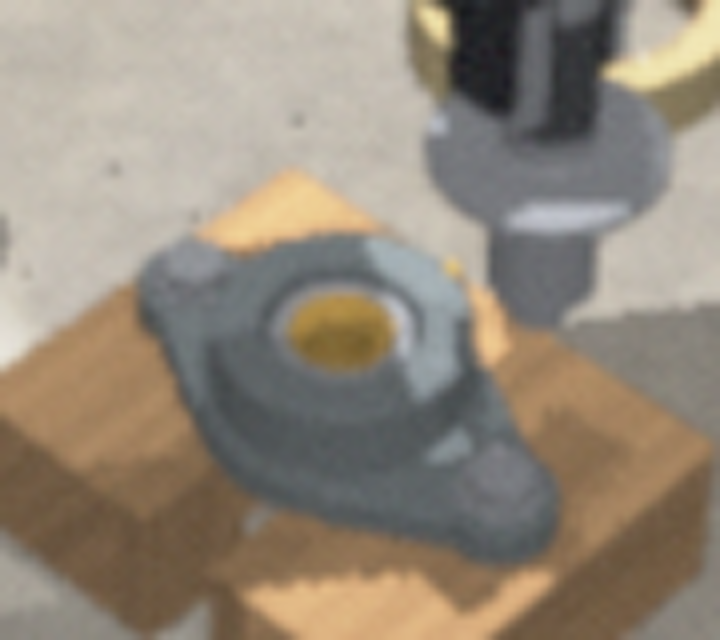

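View pics/c16.png

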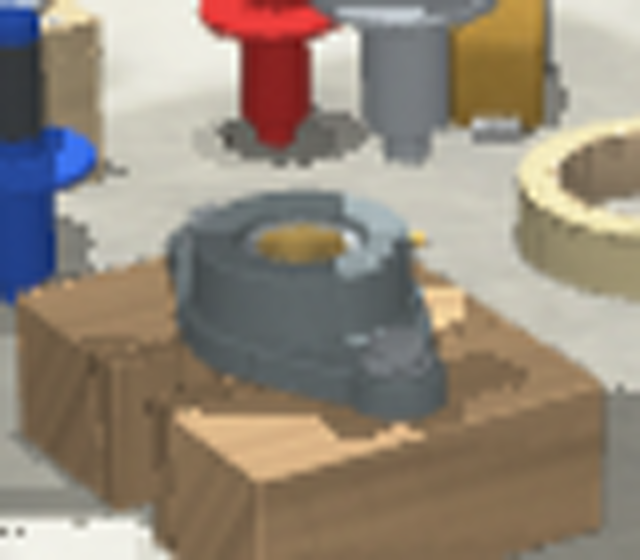

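Request:
move_arm --deltas '[[[0.001, -0.015, 0, 0], [0.002, -0.03, 0.0, 0], [0.0025, -0.045, 0.01, 0], [0.003, -0.056, 0.02, 0], [0.003, -0.06, 0.03, 0], [0.003, -0.06, 0.038, 0], [0.003, -0.06, 0.042, 0], [0.003, -0.06, 0.042, 0], [0.003, -0.06, 0.042, 0], [0.003, -0.06, 0.042, 0]]]'

```text
t: 8.05
tcp_pos: [0.5028, -0.0819, 0.1676]
tool_rot: [0.998, 0.062, 0.006, -0.0]
force: [0.9, -0.3, -3.4]
finger_gap: 0.215
```

```bash
python3 - <<'E'
from h import *
d=snap("wrist");s=manip.sense();T=R.from_quat(s["tool_rot"])
print(s["t"],s["tcp_pos"],s["force"],T.as_matrix()[:,2].round(4))
d=snap("wrist","w4.png")
e=snap("scene"); f=snap("side"); crop(e,300,200,400,300,7,"c17.png"); crop(f,290,200,370,280,8,"c18.png")
E
```

```text
8.1 [ 0.50273127 -0.08183021  0.16771043] [ 0.73169462 -0.48876    -2.29505277] [ 0.0111  0.0016 -0.9999]
```

View pics/c17.png

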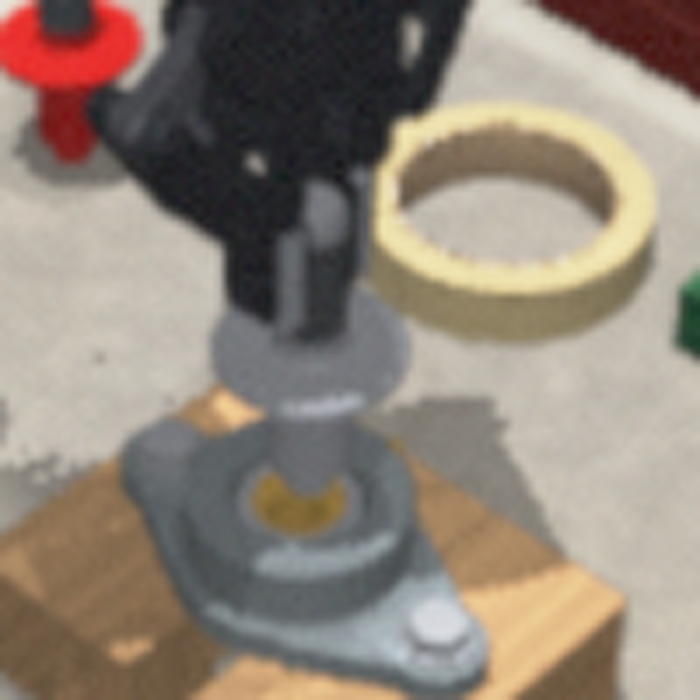

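View pics/c18.png

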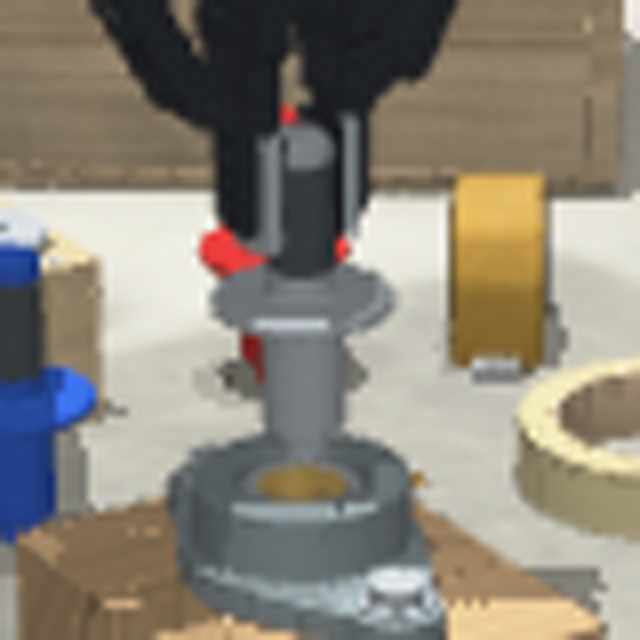

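View pics/w4.png

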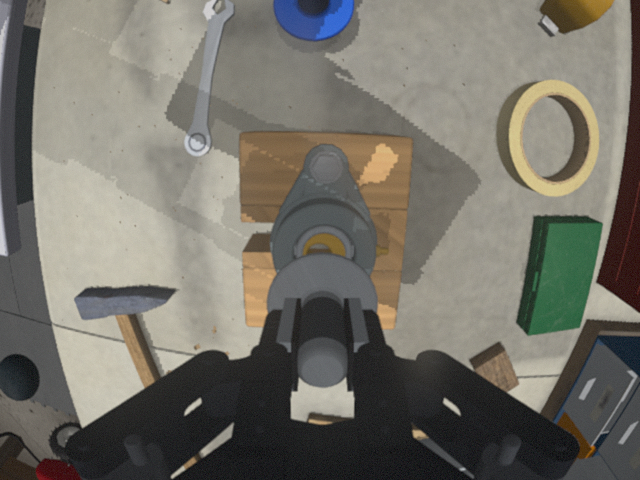

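```bash
python3 - <<'E'
from h import *
e=snap("scene"); f=snap("side"); s=manip.sense();T=R.from_quat(s["tool_rot"])
crop(e,325,245,365,285,18,"c19.png"); crop(f,305,235,350,270,17,"c20.png")
a=np.linspace(0,2*np.pi,73)
def bb(c,p,r,z):
    P=np.array([proj(c,[p[0]+r*np.cos(t),p[1]+r*np.sin(t),z]) for t in a]); return P.min(0).round(1),P.max(0).round(1)
n=s["tcp_pos"]+T.apply([0,0,.0762]); print("tip",n)
for c in (e,f):
    print(c["name"],"tip",bb(c,n,.006,n[2]),"step",bb(c,n,.0125,n[2]+.01),"mouth39",bb(c,(.5051,-.0795),.0195,.084),"boss",bb(c,(.5051,-.0795),.033,.084),"bore",bb(c,(.5023,-.0812),.008,.080))
E
```

```text
tip [ 0.50309458 -0.08123057  0.09127764]
scene tip (array([338.7, 265.3]), array([344.8, 269.6])) step (array([335.4, 259.4]), array([348.2, 268.3])) mouth39 (array([332.1, 262.3]), array([351.7, 276.2])) boss (array([325.3, 257.7]), array([358.6, 281.2])) bore (array([337.3, 268.8]), array([345.4, 274.5]))
side tip (array([323.8, 255.7]), array([328.8, 257.7])) step (array([321. , 250.8]), array([331.5, 254.9])) mouth39 (array([318.6, 255.8]), array([334.9, 262.4])) boss (array([313. , 253.5]), array([340.5, 264.8])) bore (array([322.7, 259.7]), array([329.4, 262.4]))
```

View pics/c19.png

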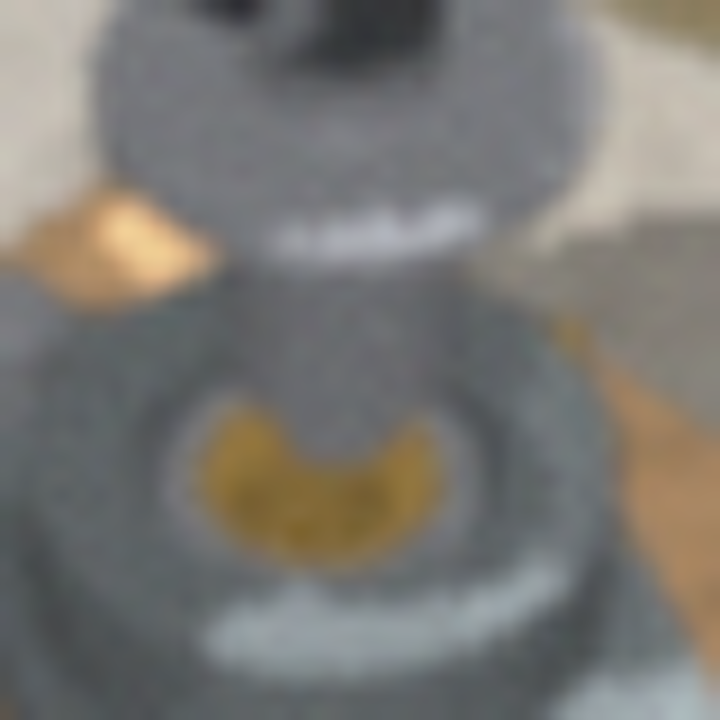

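View pics/c20.png

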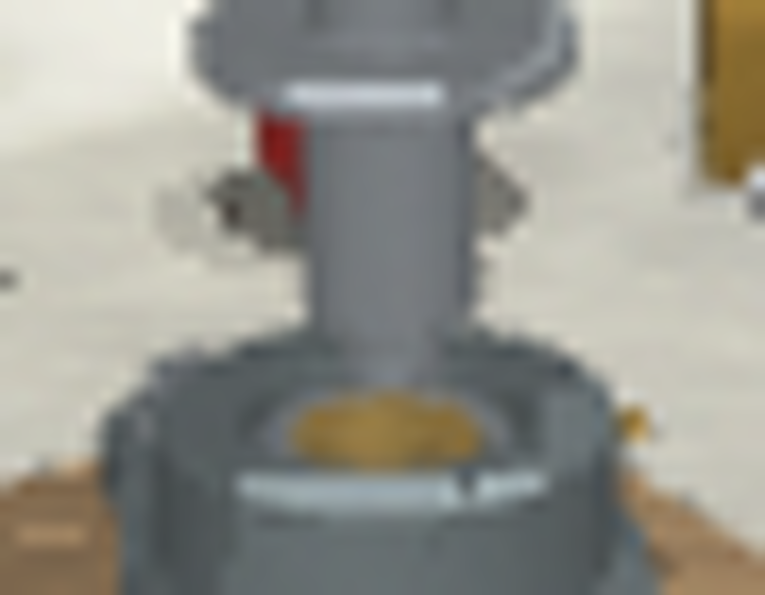

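```bash
python3 - <<'E'
from h import *
s=manip.sense();T=R.from_quat(s["tool_rot"]);e=snap("scene"); f=snap("side")
for c in (e,f):
  for n,z in [("top",-.0268),("collar",.0232),("bodymid",.048),("tip",.0762)]:
    print(c["name"],n,proj(c,s["tcp_pos"]+T.apply([0,0,z])).round(2))
# width profile of drift in each camera: print row scans
for c,rows,u0,u1 in ((e,range(262,270),330,360),(f,range(243,254),315,340)):
  for v in rows: print(v,c["img"][v,u0:u1].sum(1)//3)
E
```

```text
scene top [341.93 227.27]
scene collar [341.84 247.6 ]
scene bodymid [341.79 257.09]
scene tip [341.75 267.43]
side top [325.46 216.26]
side collar [325.87 236.17]
side bodymid [326.07 245.84]
side tip [326.29 256.67]
262 [105 106 104  98  99  96  94  90  94  98 104 107 107 108 106 105 107 104
 101  97  96  97  96 101 108 116 120 122 119 124]
263 [ 97  99  96  99  96  96  95  92  92  99 103 106 106 106 111 109 107 103
  98  96  94  98  99  96 101 108 113 116 120 125]
264 [ 92  97  99  98  95  96  94  93  92  99 101 106 108 106 109 110 108 104
 100  95  96  95  96  98 104 115 111 110 122 126]
265 [ 96  97  97 100  94  92  86  88  94  95 102 107 109 107 109 106 107 103
  99  96  93  97  95 101 106 114 113 114 120 128]
266 [ 97  96  97  95  89  88  95  99  97  98 103 105 108 109 108 105 106 104
  99  94  90  94  94 100 111 117 115 117 118 129]
267 [ 97  97  97  90  85  95 111 112 107 101 103 105 106 108 111 107 106 103
 104 102  90  85  93 105 115 116 116 111 118 126]
268 [ 98  98  94  83  91 108 117 115 109 103 102 106 106 108 109 108 105 104
 113 119 101  84  89 100 110 116 115 115 11
[... 610 characters left out ...]
 122 124 124 123 119 113 102
 118 119 129 186 191 193 192]
248 [176 173 173 114 110 100 100  91 104 113 119 122 124 124 122 118 113 102
 129 133 194 194 193 195 196]
249 [177 177 175 175 174 115 110  96 103 113 120 122 123 124 123 118 114 102
 190 196 196 198 199 200 201]
250 [203 203 182 178 177 176 176 131 105 112 119 122 123 124 123 119 112 103
 192 195 194 196 199 200 199]
251 [202 201 199 198 197 198 197 142 106 113 119 122 124 124 123 119 113 103
 194 194 195 194 196 198 198]
252 [201 201 199 199 196 195 194 141 106 113 119 122 123 124 123 119 113 104
 191 197 200 201 201 200 198]
253 [192 191 192 192 192 190 190 139 104 112 118 122 122 124 122 118 113 123
 186 192 195 200 199 198 198]
```

```bash
python3 - <<'E'
from h import *
e=snap("scene"); f=snap("side")
crop(e,320,215,370,275,10,"c21.png"); crop(f,305,205,350,265,10,"c22.png")
E
```

```text
(no output)
```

View pics/c21.png

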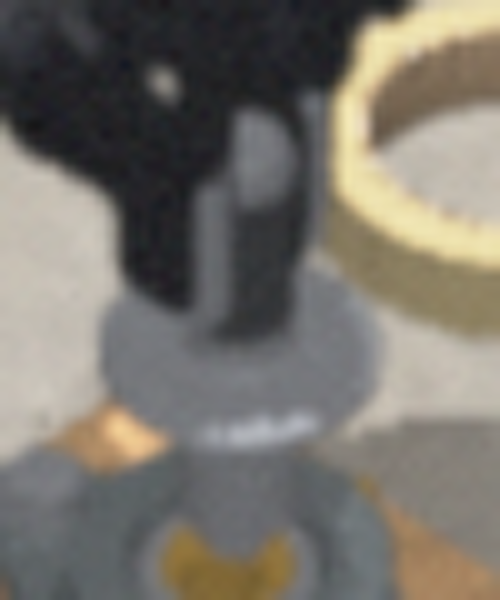

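View pics/c22.png

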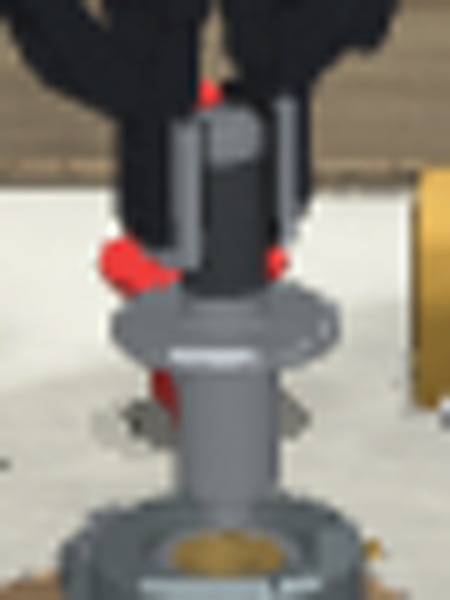

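```bash
python3 - <<'E'
from h import *
d=snap("wrist");s=manip.sense();T=R.from_quat(s["tool_rot"])
print(s["tcp_pos"]); 
for z in (-.0268,.0232,.0762,.0836,.0877): print(z,proj(d,s["tcp_pos"]+T.apply([0,0,z])).round(2))
crop(d,260,190,390,300,6,"c23.png")
E
```

```text
[ 0.5021807  -0.0812213   0.16724934]
-0.0268 [321.   366.86]
0.0232 [321.29 303.12]
0.0762 [321.48 262.92]
0.0836 [321.5  258.65]
0.0877 [321.51 256.39]
```

View pics/c23.png

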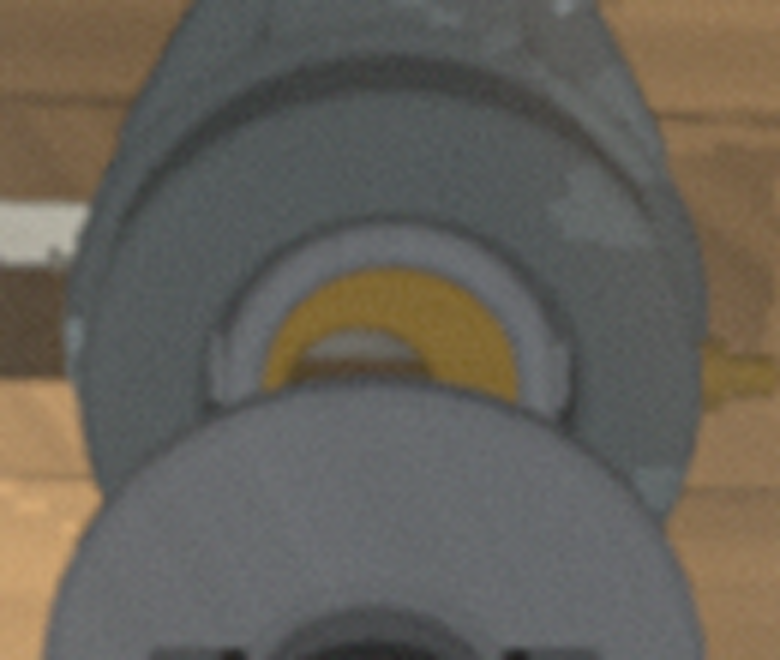

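Request:
move_arm --deltas '[[[-0.001, 0, 0.002, 0], [-0.001, 0, 0.004, 0], [-0.001, 0, 0.006, 0], [-0.001, 0, 0.008, 0], [-0.001, 0, 0.009, 0], [-0.001, 0, 0.009, 0], [-0.001, 0, 0.009, 0]]]'

```text
t: 9.18
tcp_pos: [0.5012, -0.0813, 0.1581]
tool_rot: [0.998, 0.062, 0.005, -0.001]
force: [0.9, -1.1, -3.1]
finger_gap: 0.212
```

Request:
move_arm --deltas '[[[0, 0, 0.001, 0], [0, 0, 0.002, 0], [0, 0, 0.003, 0], [0, 0, 0.004, 0], [0, 0, 0.004, 0]]]'

```text
t: 9.6
tcp_pos: [0.5017, -0.0815, 0.1552]
tool_rot: [0.998, 0.062, 0.005, -0.0]
force: [-2.8, 0.6, 5.9]
finger_gap: 0.212
```

```bash
cat > st.py <<'E'
from h import *
s=manip.sense();T=R.from_quat(s["tool_rot"]).as_matrix()
print("t",s["t"],"tcp",s["tcp_pos"].round(4),"F",s["force"].round(1),"z",T[:,2].round(4),"tip z",round(s["tcp_pos"][2]-.0762,4), "yaw",round(np.degrees(np.arctan2(T[1,0],T[0,0])),1),"tq",s["ft_torque"].round(2))
E
python3 st.py
```

```text
t 9.6 tcp [ 0.5017 -0.0815  0.1552] F [-2.8  0.6  5.9] z [ 0.0109  0.0015 -0.9999] tip z 0.079 yaw 7.1 tq [0.02 0.36 0.02]
```

Request:
move_arm --deltas '[[[-0.0003, 0, -0.001, 0], [-0.0006, 0, -0.0008, 0], [-0.001, 0, -0.0005, 0], [-0.001, 0, 0, 0]]]'

```text
t: 9.93
tcp_pos: [0.5012, -0.0818, 0.1556]
tool_rot: [0.998, 0.062, 0.006, -0.0]
force: [-0.5, 0.7, 5.5]
finger_gap: 0.218
```

```bash
python3 st.py
```

```text
t 9.9333 tcp [ 0.5012 -0.0818  0.1556] F [-0.5  0.7  5.5] z [ 0.0122  0.0011 -0.9999] tip z 0.0794 yaw 7.1 tq [ 0.05  0.11 -0.02]
```

```bash
cat > avg.py <<'E'
from h import *
import sys
A=[]
for i in range(8):
    manip.snapshot("side"); s=manip.sense(); A.append(np.r_[s["tcp_pos"],s["force"],s["ft_torque"]])
A=np.array(A); m=A.mean(0); print("tcp",m[:3].round(4),"F",m[3:6].round(2),"tq",m[6:].round(3),"sd",A.std(0).round(3)[3:]); print(s["t"])
E
python3 avg.py; python3 - <<'E'
from h import *
d=snap("wrist"); crop(d,260,190,390,300,6,"c24.png")
E
```

```text
tcp [ 0.5012 -0.0818  0.1556] F [-0.13  0.68  4.07] tq [0.065 0.018 0.011] sd [0.285 0.586 0.505 0.028 0.04  0.036]
10.3333
```

View pics/c24.png

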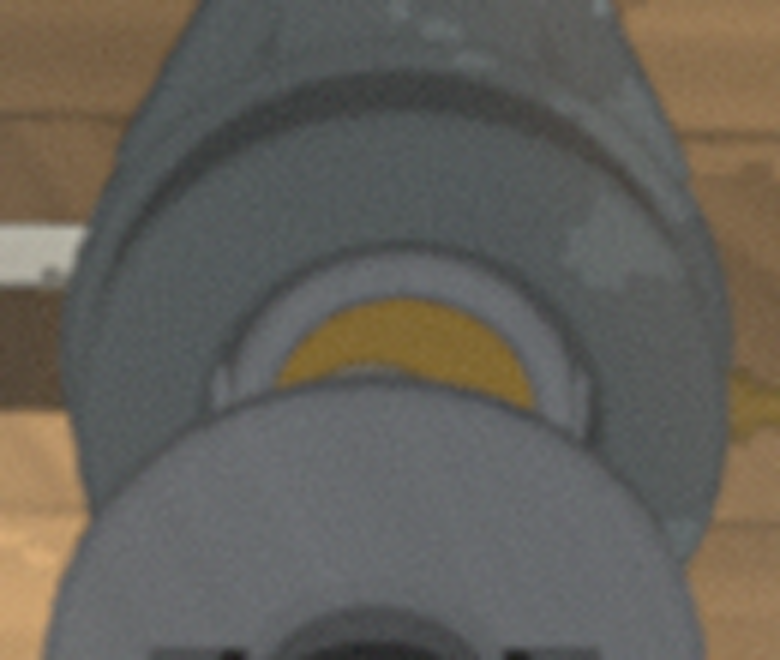

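Request:
move_arm --deltas '[[[0.0003, -0.0004, -0.0003, 0], [0.0003, -0.0008, 0.0002, 0], [0.0003, -0.0008, 0.0008, 0], [0.0003, -0.0008, 0.0012, 0]]]'

```text
t: 10.72
tcp_pos: [0.5014, -0.0813, 0.1549]
tool_rot: [0.998, 0.062, 0.006, 0.0]
force: [-2.2, -1.1, 9.5]
finger_gap: 0.214
```

```bash
python3 avg.py
```

```text
tcp [ 0.5007 -0.0807  0.1537] F [ 0.23  0.09 -2.88] tq [ 0.033 -0.    -0.021] sd [0.307 0.472 0.4   0.023 0.038 0.032]
11.1167
```

Force has gone back to free and the tip is sinking past the bush's face, so the nose is dropping in. I'll go down gently.

Request:
move_arm --deltas '[[[0, 0, 0.001, 0], [0, 0, 0.002, 0], [0, 0, 0.003, 0], [0, 0, 0.004, 0], [0, 0, 0.005, 0], [0, 0, 0.005, 0]]]'

```text
t: 11.62
tcp_pos: [0.5007, -0.0806, 0.1484]
tool_rot: [0.998, 0.062, 0.005, -0.001]
force: [0.4, -0.3, -3.3]
finger_gap: 0.213
```

```bash
python3 st.py
```

```text
t 11.6167 tcp [ 0.5007 -0.0806  0.1484] F [ 0.4 -0.3 -3.3] z [ 0.01    0.0021 -0.9999] tip z 0.0722 yaw 7.1 tq [ 0.02 -0.   -0.01]
```

Request:
move_arm --deltas '[[[0, 0, 0.001, 0], [0, 0, 0.002, 0], [0, 0, 0.0025, 0], [0, 0, 0.003, 0], [0, 0, 0.0035, 0], [0, 0, 0.004, 0], [0, 0, 0.0045, 0], [0, 0, 0.005, 0]]]'

```text
t: 12.28
tcp_pos: [0.501, -0.0807, 0.1447]
tool_rot: [0.998, 0.062, 0.006, -0.0]
force: [-2.2, 1.5, 9.6]
finger_gap: 0.211
```

```bash
python3 st.py
```

```text
t 12.2833 tcp [ 0.501  -0.0807  0.1447] F [-2.2  1.5  9.6] z [ 0.0111  0.0016 -0.9999] tip z 0.0685 yaw 7.1 tq [ 0.15  0.58 -0.02]
```

Request:
move_arm --deltas '[[[0, 0, 0.0015, 0], [0, 0, 0.002, 0], [0, 0, 0.0025, 0], [0, 0, 0.003, 0], [0, 0, 0.0035, 0], [0, 0, 0.004, 0], [0, 0, 0.0045, 0], [0, 0, 0.005, 0], [0, 0, 0.0055, 0], [0, 0, 0.006, 0]]]'

```text
t: 13.12
tcp_pos: [0.5012, -0.0807, 0.1401]
tool_rot: [0.998, 0.062, 0.006, -0.0]
force: [-2.9, 0.7, 9.9]
finger_gap: 0.213
```

```bash
python3 st.py
```

```text
t 13.1167 tcp [ 0.5012 -0.0807  0.1401] F [-2.9  0.7  9.9] z [ 0.0119  0.0011 -0.9999] tip z 0.0639 yaw 7.1 tq [ 0.19  0.59 -0.01]
```

Request:
move_arm --deltas '[[[0, 0, 0.0015, 0], [0, 0, 0.002, 0], [0, 0, 0.0026, 0], [0, 0, 0.0032, 0], [0, 0, 0.0038, 0], [0, 0, 0.0044, 0], [0, 0, 0.005, 0], [0, 0, 0.0056, 0], [0, 0, 0.0062, 0], [0, 0, 0.0068, 0], [0, 0, 0.0074, 0], [0, 0, 0.008, 0], [0, 0, 0.0086, 0], [0, 0, 0.0092, 0], [0, 0, 0.0098, 0], [0, 0, 0.0104, 0], [0, 0, 0.011, 0], [0, 0, 0.0116, 0]]]'

```text
t: 14.62
tcp_pos: [0.5014, -0.0807, 0.1298]
tool_rot: [0.998, 0.062, 0.006, -0.0]
force: [-2.8, 1.0, 8.3]
finger_gap: 0.213
```

```bash
python3 st.py; python3 - <<'E'
from h import *
f=snap("side"); crop(f,285,195,375,285,7,"c25.png")
E
```

```text
t 14.6167 tcp [ 0.5014 -0.0807  0.1298] F [-2.8  1.   8.3] z [ 1.240e-02  8.000e-04 -9.999e-01] tip z 0.0536 yaw 7.1 tq [ 0.14  0.58 -0.  ]
```

View pics/c25.png

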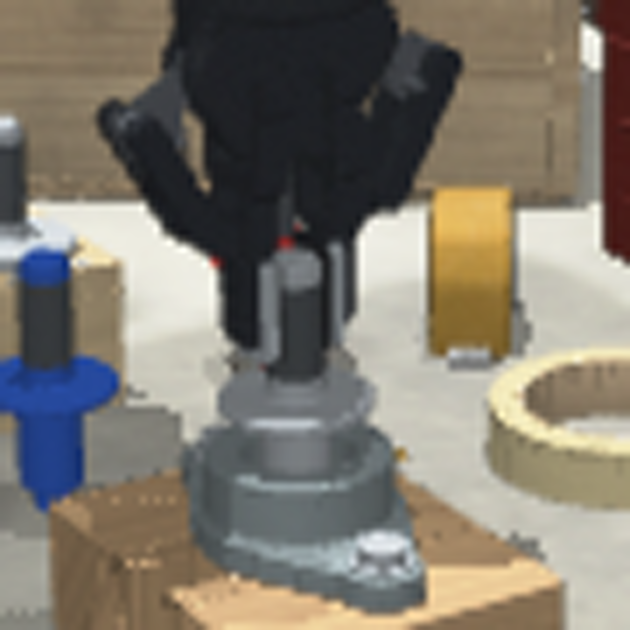

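Request:
move_arm --deltas '[[[0, 0, 0.0015, 0], [0, 0, 0.002, 0], [0, 0, 0.0025, 0], [0, 0, 0.003, 0], [0, 0, 0.0035, 0], [0, 0, 0.004, 0], [0, 0, 0.0045, 0], [0, 0, 0.005, 0], [0, 0, 0.0055, 0], [0, 0, 0.006, 0], [0, 0, 0.0065, 0], [0, 0, 0.007, 0], [0, 0, 0.0075, 0]]]'

```text
t: 15.75
tcp_pos: [0.5014, -0.0806, 0.1233]
tool_rot: [0.998, 0.062, 0.006, 0.0]
force: [-1.7, 0.9, 8.6]
finger_gap: 0.211
```

```bash
python3 st.py
```

```text
t 15.75 tcp [ 0.5014 -0.0806  0.1233] F [-1.7  0.9  8.6] z [ 1.270e-02  6.000e-04 -9.999e-01] tip z 0.0471 yaw 7.2 tq [0.22 0.52 0.  ]
```

Request:
move_arm --deltas '[[[0, 0, 0.0012, 0], [0, 0, 0.0016, 0], [0, 0, 0.002, 0], [0, 0, 0.0023, 0], [0, 0, 0.0026, 0], [0, 0, 0.0029, 0], [0, 0, 0.0032, 0]]]'

```text
t: 16.33
tcp_pos: [0.5013, -0.0806, 0.1212]
tool_rot: [0.998, 0.062, 0.006, 0.0]
force: [-2.0, 0.5, 8.3]
finger_gap: 0.21
```

```bash
python3 st.py
```

```text
t 16.3333 tcp [ 0.5013 -0.0806  0.1212] F [-2.   0.5  8.3] z [ 1.300e-02  3.000e-04 -9.999e-01] tip z 0.045 yaw 7.2 tq [ 0.21  0.46 -0.01]
```

Request:
move_arm --deltas '[[[0, 0, 0.0012, 0], [0, 0, 0.0015, 0], [0, 0, 0.0018, 0], [0, 0, 0.0021, 0], [0, 0, 0.0024, 0]]]'

```text
t: 16.75
tcp_pos: [0.5014, -0.0807, 0.1185]
tool_rot: [0.998, 0.062, 0.006, 0.0]
force: [0.2, 0.4, -3.5]
finger_gap: 0.214
```

```bash
python3 st.py
```

```text
t 16.75 tcp [ 0.5014 -0.0807  0.1185] F [ 0.2  0.4 -3.5] z [ 1.280e-02  3.000e-04 -9.999e-01] tip z 0.0423 yaw 7.2 tq [ 0.01 -0.07  0.02]
```

Resistance vanished, so the bush is free. Drawing the drift straight up.

Request:
move_arm --deltas '[[[0, 0, -0.002, 0], [0, 0, -0.006, 0], [0, 0, -0.012, 0], [0, 0, -0.02, 0], [0, 0, -0.03, 0], [0, 0, -0.04, 0], [0, 0, -0.055, 0], [0, 0, -0.07, 0], [0, 0, -0.09, 0], [0, 0, -0.11, 0], [0, 0, -0.125, 0], [0, 0, -0.135, 0], [0, 0, -0.135, 0], [0, 0, -0.135, 0]]]'

```text
t: 17.92
tcp_pos: [0.4998, -0.0807, 0.2547]
tool_rot: [0.998, 0.062, 0.007, 0.001]
force: [0.2, -0.4, -3.5]
finger_gap: 0.213
```

```bash
python3 st.py; python3 - <<'E'
from h import *
d=snap("wrist","w5.png"); e=snap("scene"); crop(e,290,225,400,335,7,"c26.png"); f=snap("side"); crop(f,250,120,400,300,4,"c27.png")
E
```

```text
t 17.9167 tcp [ 0.4998 -0.0807  0.2547] F [ 0.2 -0.4 -3.5] z [ 1.500e-02 -5.000e-04 -9.999e-01] tip z 0.1785 yaw 7.2 tq [ 0.01  0.05 -0.06]
```

View pics/w5.png

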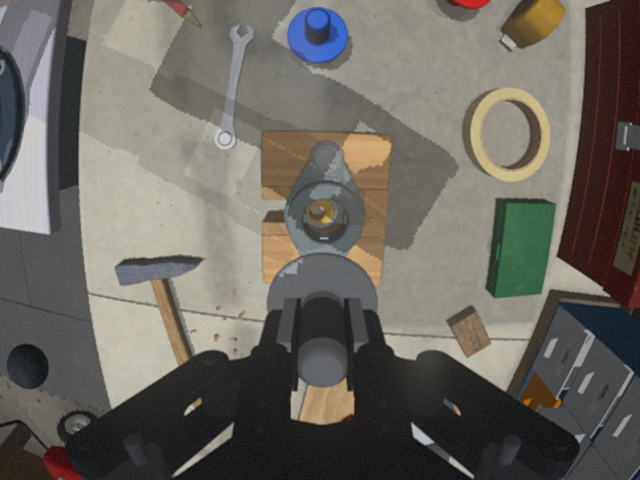

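View pics/c26.png

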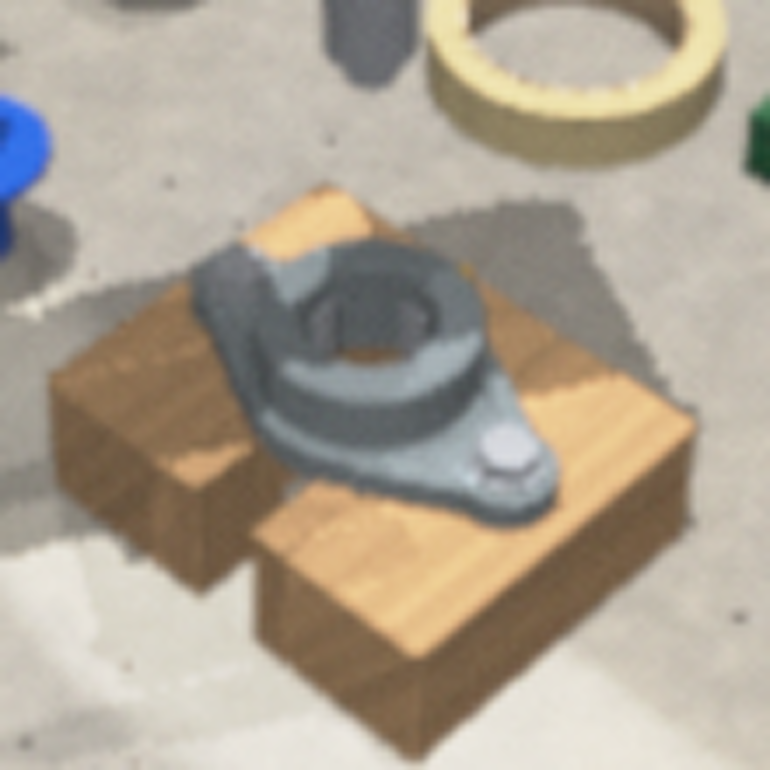

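View pics/c27.png

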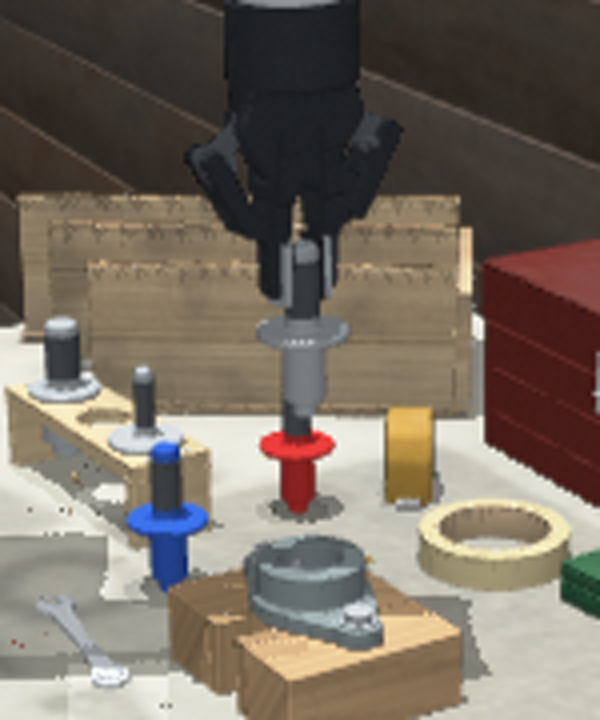

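The bush is out of the bore and lying in the well. It shows through the bore in the wrist view at (320,212), and the bore is empty in the scene and side views. Returning to the rack hole.

Request:
move_arm --deltas '[[[0.003, -0.02, 0, 0], [0.006, -0.045, 0, 0], [0.01, -0.075, 0, 0], [0.014, -0.105, 0, 0], [0.018, -0.14, 0, 0], [0.023, -0.175, 0, 0], [0.027, -0.21, 0, 0], [0.032, -0.245, 0, 0], [0.036, -0.275, 0, 0], [0.04, -0.305, 0, 0], [0.043, -0.325, 0, 0], [0.044, -0.335, 0, 0], [0.044, -0.3375, 0, 0], [0.044, -0.3375, 0, 0], [0.044, -0.3375, 0, 0], [0.044, -0.3375, 0, 0]]]'

```text
t: 19.4
tcp_pos: [0.5005, 0.2585, 0.253]
tool_rot: [0.998, 0.062, 0.005, 0.0]
force: [-0.4, 0.5, -3.5]
finger_gap: 0.21
```

```bash
python3 st.py; python3 - <<'E'
from h import *
d=snap("wrist","w6.png"); f=snap("side"); crop(f,200,100,350,260,4.5,"c28.png")
print(todelta([.5015,.2597,.2547]))
E
python3 st.py
```

```text
t 19.4 tcp [0.5005 0.2585 0.253 ] F [-0.4  0.5 -3.5] z [ 1.030e-02  2.000e-04 -9.999e-01] tip z 0.1768 yaw 7.1 tq [-0.01  0.04  0.01]
[ 0.00099803 -0.00091823 -0.0014685 ]
t 19.5 tcp [0.5006 0.2587 0.2532] F [ 0.2 -0.3 -3.1] z [ 1.080e-02  7.000e-04 -9.999e-01] tip z 0.177 yaw 7.1 tq [0.06 0.04 0.01]
```

View pics/w6.png

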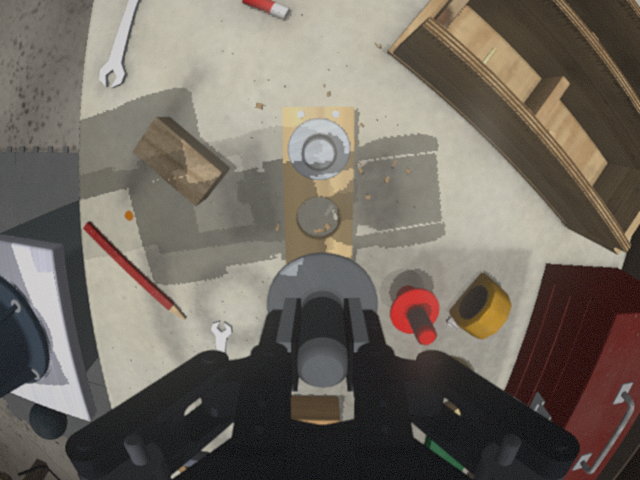

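View pics/c28.png

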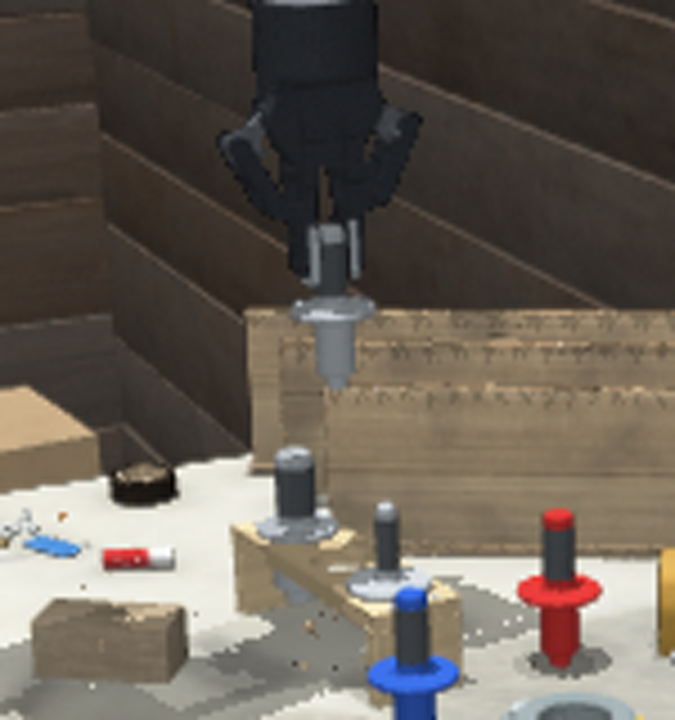

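Request:
move_arm --deltas '[[[0.0007, -0.001, 0.01, 0], [0.0007, -0.001, 0.03, 0], [0.0007, -0.001, 0.055, 0], [0.0007, -0.001, 0.075, 0], [0.0007, -0.001, 0.09, 0], [0.0007, -0.001, 0.1, 0], [0.0007, -0.001, 0.108, 0], [0.0007, -0.001, 0.116, 0], [0.0007, -0.001, 0.124, 0], [0.0007, -0.001, 0.132, 0], [0.0007, -0.001, 0.14, 0], [0.0007, -0.001, 0.146, 0], [0.0007, -0.001, 0.15, 0], [0.0007, -0.001, 0.15, 0], [0.0007, -0.001, 0.15, 0]]]'

```text
t: 20.75
tcp_pos: [0.5029, 0.2599, 0.1031]
tool_rot: [0.998, 0.062, 0.005, 0.0]
force: [0.5, -0.4, -2.4]
finger_gap: 0.213
```

```bash
python3 - <<'E'
from h import *
d=snap("wrist"); crop(d,220,80,420,280,3.5,"c29.png")
E
python3 st.py
```

```text
t 20.8 tcp [0.5031 0.2599 0.1034] F [-0.4  0.3 -2.9] z [ 1.140e-02  8.000e-04 -9.999e-01] tip z 0.0272 yaw 7.1 tq [ 0.04 -0.01  0.01]
```

View pics/c29.png

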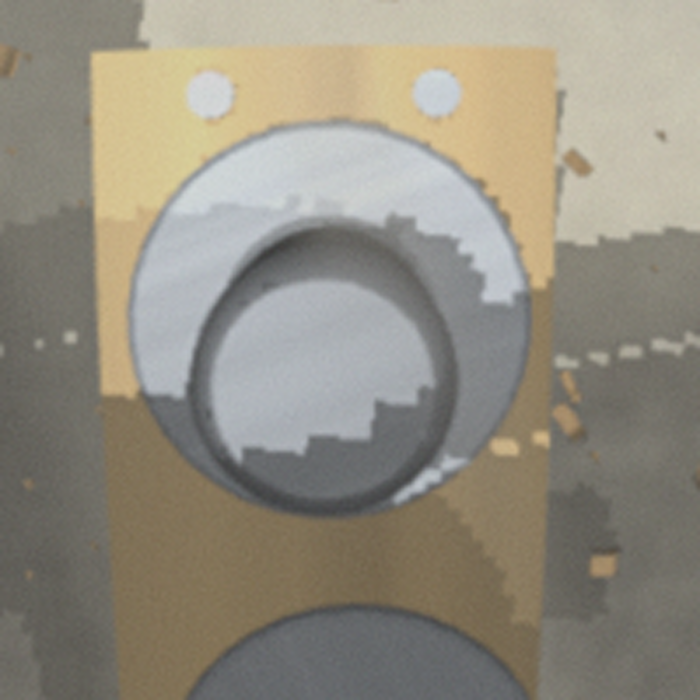

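Request:
move_arm --deltas '[[[-0.001, 0, 0.003, 0], [-0.002, 0, 0.006, 0], [-0.002, 0, 0.008, 0], [-0.002, 0, 0.01, 0], [-0.002, 0, 0.0115, 0], [-0.002, 0, 0.0125, 0], [-0.002, 0, 0.013, 0], [-0.002, 0, 0.0135, 0]]]'

```text
t: 21.47
tcp_pos: [0.5013, 0.2597, 0.0904]
tool_rot: [0.998, 0.062, 0.006, -0.0]
force: [-1.9, -0.8, 5.3]
finger_gap: 0.214
```

```bash
python3 st.py
```

```text
t 21.4667 tcp [0.5013 0.2597 0.0904] F [-1.9 -0.8  5.3] z [ 1.140e-02  7.000e-04 -9.999e-01] tip z 0.0142 yaw 7.1 tq [-0.11  0.44  0.  ]
```

Request:
move_arm --deltas '[[[0, 0, -0.0006, 0], [0, 0, -0.0006, 0]]]'

```text
t: 21.63
tcp_pos: [0.5016, 0.2598, 0.0912]
tool_rot: [0.998, 0.062, 0.006, -0.0]
force: [0.4, 0.2, -2.1]
finger_gap: 0.213
```

Request:
move_arm --deltas '[[[0, 0, 0, 0], [0, 0, 0, 0], [0, 0, 0, 0], [0, 0, 0, 0], [0, 0, 0, 0], [0, 0, 0, 0], [0, 0, 0, 0], [0, 0, 0, 0]]]' --gripper 1

```text
t: 22.3
tcp_pos: [0.5016, 0.2598, 0.0912]
tool_rot: [0.998, 0.062, 0.006, -0.0]
force: [0.8, 0.1, 0.2]
finger_gap: 0.998
```

```bash
python3 st.py; python3 - <<'E'
from h import *
print(manip.sense()["finger_gap"])
d=snap("wrist"); crop(d,160,180,480,420,2.5,"c30.png")
E
```

```text
t 22.3 tcp [0.5016 0.2598 0.0912] F [0.8 0.1 0.2] z [ 0.0122  0.001  -0.9999] tip z 0.015 yaw 7.1 tq [0.07 0.04 0.06]
0.9983246174911613
```

View pics/c30.png

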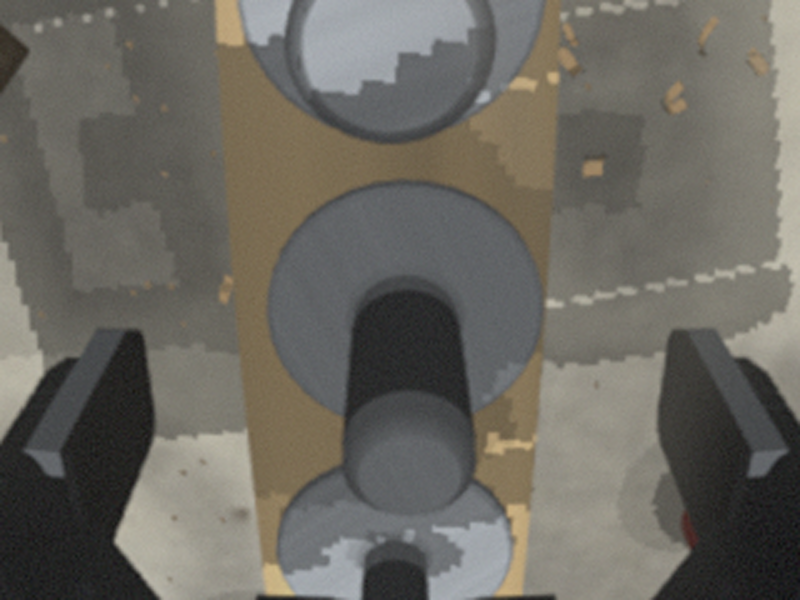

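The drift is seated in its hole and released. Retreating straight up.

Request:
move_arm --deltas '[[[0, 0, -0.005, 0], [0, 0, -0.02, 0], [0, 0, -0.04, 0], [0, 0, -0.065, 0], [0, 0, -0.09, 0], [0, 0, -0.12, 0], [0, 0, -0.15, 0], [0, 0, -0.17, 0], [0, 0, -0.17, 0], [0, 0, -0.17, 0], [0, 0, -0.17, 0]]]'

```text
t: 23.27
tcp_pos: [0.4987, 0.2594, 0.2606]
tool_rot: [0.998, 0.062, 0.005, 0.0]
force: [-0.5, -0.1, -0.4]
finger_gap: 1.004
```

```bash
python3 st.py; python3 - <<'E'
from h import *
d=snap("wrist","w7.png"); e=snap("scene"); crop(e,190,150,390,310,4,"c31.png")
E
```

```text
t 23.2667 tcp [0.4987 0.2594 0.2606] F [-0.5 -0.1 -0.4] z [ 1.070e-02  6.000e-04 -9.999e-01] tip z 0.1844 yaw 7.1 tq [0.   0.05 0.01]
```

View pics/w7.png

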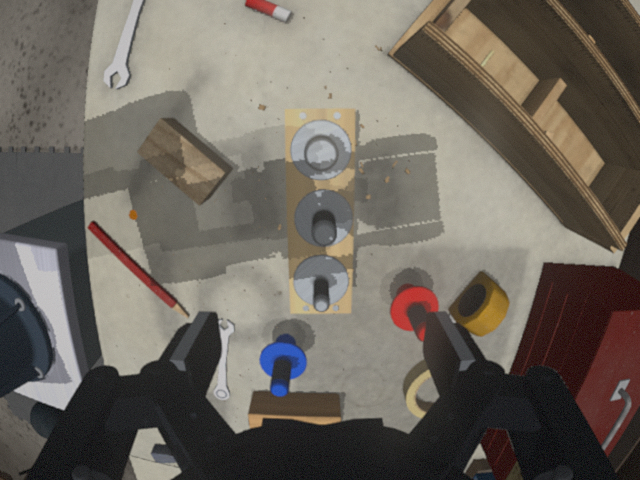

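View pics/c31.png

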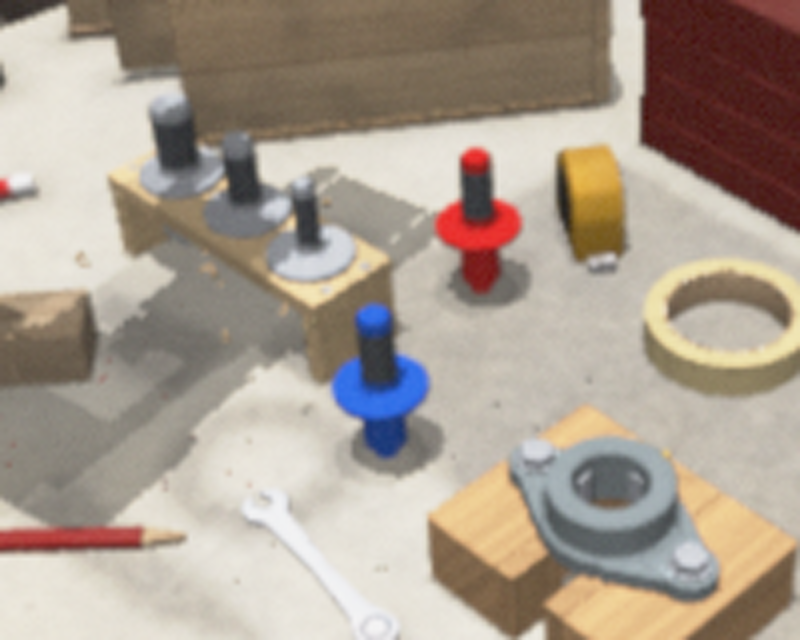

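All three drifts hang in the rack, the bore is empty and nothing else has moved. Signing off.

```bash
python3 -c "
from station import manip
print(manip.sign_off())"
```

```text
the job is handed in; nothing more can be done
None
```

The worn bush is out of the housing and lies in the well of the block. The middle drift is back in its own hole, the middle one of the rack. I handed the job in at about 23 s.

- **Finding the bore:** the first two touches landed on the bush's face at about 7–12 N. After shifts of about 1 mm and 0.5 mm the nose dropped in.
- **Pressing:** the bush slid down under a steady 11–13 N. The load vanished with the step about 52 mm above the table, as expected. The collar never came closer than about 6 mm to the housing.
- **Last checks:** the bush showed in the well through the empty bore after the drift was drawn out. The drift's collar sits flat on the rack, the gripper is open and clear with no load on it, and the rest of the scene looks unmoved.

**Disagreements:** the fixed cameras and the wrist camera differed by up to about 7 mm on the drift's position. I trusted the wrist camera, and the grip and the force readings bore that out. The tool also stood about 0.6° off vertical through most of the job, and up to about 0.9° just after lifts. That stayed within the clearances.

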